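# Find the tally counter with the stiff key and set it aside for service

## Robot

A 6-joint arm with a two-finger parallel gripper is mounted at the origin on a cart in front of the work surface, level with it; the furniture and walls round the work are solid. World frame = base frame: x ahead of the robot, y to its left, z up, the work surface at z = 0. Lengths are in m, angles in degrees, forces in N, time in s.
With the tool pointing down it reaches from about 0.4 to 0.825 m from the base axis. Payload 7 kg.
Tool frame: the origin (TCP) lies midway between the tips of the shut fingers; the grasp point (between the pads) lies 19 mm behind it; z points along the fingers, y is the line along which they close (so a half turn about z gives the same grasp; the last joint's range is limited). The gripper opens to 88 mm and grips with 3 to 60 N. Pads are 19 mm wide; open, the fingers measure 130 mm over their backs; the gripper's body (78 mm by 193 mm) begins 47 mm behind the grasp point.
Start: joints at [-53.967, 20.546, 0.682, 0, -70.136, -16.507], TCP at [0.226, -0.636, 0.203] pointing down, gripper open.
Joint ranges: [-176.03, 176.03], [-82.01, 121.73], [-58.28, 71.71], [-173.87, 95.51], [-174.79, -0.11], [-173.66, 173.66]. Speed limits (degrees/s): [136.94, 136.94, 172.46, 180, 180, 180].

## Interface

Orientations are given as [roll, pitch, yaw] about the fixed x, y, z axes, in that order (R = Rz(yaw) Ry(pitch) Rx(roll)).
In Python, from plant import r gives the robot as it stands.
- The arm moves only by the tool drive_tool, never from a script. Its argument "commands" is a list of rows, each an object of numbers: "hand": the closure, from 0 (fully open) to 1 (shut); "tx", "ty", "tz": the shift along the world's x, y, z scaled (see below); "turn": the turn about the world's z scaled (see below). A call has 1 to 10 rows; each row is the pose to reach, as a shift and turn from the pose commanded when the call began; what a row does not reach only later rows make up. The controller multiplies each number of a shift by 0.6 m and each number of a turn by 90 degrees. A row lasts 1/10 s, in which the tool goes at most 50 mm and 8.59 degrees, less where a joint would pass 70% of its speed; a pose out of reach is approached as far as the arm can. A call with a number of a shift or a turn outside -1 to 1 is refused whole. A call with a gripper value outside its range is refused whole. The fingers move at their own pace and stop on an object; "grip_force" is the grip in N (left out, the last holds). Time passes only in rows, so rows that repeat a pose let the fingers close. It gives the time, the measured TCP pose, the force, the opening and the grip force at its end, in the units of the state.
- r.get_state(): the state, without advancing time (a new reading comes with each control period).
- r.capture(name): name is "side" or "top"; returns a dict with "frame" (480x640x3 uint8, red, green, blue), "fx", "fy", "cx", "cy" (pixels), "D" ([k1, k2, p1, p2, k3] as OpenCV has them; the pictures are not rectified), "world_from_camera" (4x4, takes a point from camera to world coordinates). Camera axes: x right, y down, z forward; pixel columns grow to the right and rows downward; lengths in m; the calibration is good to about 2 mm. A picture is of the moment at which its call begins. There is no depth.
- r.close_job(): hands the job in; it is judged then, once.
Trained networks look in the newest picture that a camera, given by its name, has taken for a name from the list of things; names that differ only in an ending like _2 or _b are one class to them, and where a whole thing is asked for, a point or a joint stands for the part that bears it (a point fixed in the world has none). Each returns a list of dicts, best first, with "score" (0 to 1); they miss things now and then, are a little off and sometimes report something else, mostly with a low value. They report only what shows in the picture. A call takes as long as a camera call. They do not tell look-alikes from the thing itself.
- r.trace(label, camera): "pixels" (480x640 bool, what is visible of it) and "extent" ([left, top, right, bottom] in pixels, round what is visible of it).
The state is a dict: "time_s": time; "joints": joint angles; "qd": joint speeds; "joint_torque": joint torques, N m; "tcp_pos": TCP position; "eef_rot": TCP orientation; "contact_force": force on the tool from outside, world axes, zero at the start; "moment": the same for the moment, N m; "gripper_width": finger opening in m; "gripper_force": force on a finger pad.
Only numpy, scipy, OpenCV 4.12 (cv2) and the standard library are available. Lean on these libraries where they do the work, as an engineer would, in place of code of your own. Each camera call takes 0.05 s, during which the arm holds its last target. There are 200 camera calls.

## Task

One of the three bench tally counters has grown a stiff key. Press each counter's key once, all the way through its click so that the pointer steps on by one mark, but do not force it hard against its stop. Then take the counter whose key needed clearly the most force and set it down, without dropping it, upright on the floor of the grey plastic service tray; leave the other two standing where they are and disturb nothing else.

Things in the scene. Friction and masses are not known exactly. Their poses are not given: they have to be found in the camera images.
- counter_a: bench tally counter, 0.37 kg, loose, one of three alike in a row. Origin: middle of underside; z up, dial faces -x. Base plate 60 (x) x 64 (y) x 6 mm; on it a grey case 36 (x) x 44 (y) mm, flat sides, z 6 to 62 mm: grip it across y. Dial 33 mm across at z 38 mm. Black push key on top, its top at z 82 mm. Two have ordinary springs, one a stiff one; it cannot be seen which
- key_a: round black key of counter_a: cap 24 mm across, 7 mm thick. Origin: middle of its top; z up. Stroke 8 mm, straight down: force climbs to a peak 1.5 to 3 mm down (ordinary 3 to 5 N, stiff 8 to 10 N), then it clicks through and falls to about half by 6 mm; it climbs again to a hard stop at 8 mm. The count is sure from 7 mm down. Over 20 N harms it
- press_a (a joint): how far key_a is pressed, m: 0 released, 0.008 at the stop; it springs back by itself
- pointer_a (a joint): turn of the black pointer on the dial of counter_a, rad: 0 upright, grows clockwise as seen from the front; a ratchet moves it one mark (about 0.6) for each full press and it stays there when the key is let go
- counter_b: bench tally counter, 0.37 kg, loose, one of three alike in a row. Origin: middle of underside; z up, dial faces -x. Base plate 60 (x) x 64 (y) x 6 mm; on it a grey case 36 (x) x 44 (y) mm, flat sides, z 6 to 62 mm: grip it across y. Dial 33 mm across at z 38 mm. Black push key on top, its top at z 82 mm. Two have ordinary springs, one a stiff one; it cannot be seen which
- key_b: round black key of counter_b: cap 24 mm across, 7 mm thick. Origin: middle of its top; z up. Stroke 8 mm, straight down: force climbs to a peak 1.5 to 3 mm down (ordinary 3 to 5 N, stiff 8 to 10 N), then it clicks through and falls to about half by 6 mm; it climbs again to a hard stop at 8 mm. The count is sure from 7 mm down. Over 20 N harms it
- press_b (a joint): how far key_b is pressed, m: 0 released, 0.008 at the stop; it springs back by itself
- pointer_b (a joint): turn of the black pointer on the dial of counter_b, rad: 0 upright, grows clockwise as seen from the front; a ratchet moves it one mark (about 0.6) for each full press and it stays there when the key is let go
- counter_c: bench tally counter, 0.37 kg, loose, one of three alike in a row. Origin: middle of underside; z up, dial faces -x. Base plate 60 (x) x 64 (y) x 6 mm; on it a grey case 36 (x) x 44 (y) mm, flat sides, z 6 to 62 mm: grip it across y. Dial 33 mm across at z 38 mm. Black push key on top, its top at z 82 mm. Two have ordinary springs, one a stiff one; it cannot be seen which
- key_c: round black key of counter_c: cap 24 mm across, 7 mm thick. Origin: middle of its top; z up. Stroke 8 mm, straight down: force climbs to a peak 1.5 to 3 mm down (ordinary 3 to 5 N, stiff 8 to 10 N), then it clicks through and falls to about half by 6 mm; it climbs again to a hard stop at 8 mm. The count is sure from 7 mm down. Over 20 N harms it
- press_c (a joint): how far key_c is pressed, m: 0 released, 0.008 at the stop; it springs back by itself
- pointer_c (a joint): turn of the black pointer on the dial of counter_c, rad: 0 upright, grows clockwise as seen from the front; a ratchet moves it one mark (about 0.6) for each full press and it stays there when the key is let go
- tray: shallow grey plastic service tray with a hand lip at each end, fixed, 180 mm (x) x 240 mm (y), walls 4 mm thick and 36 mm high, floor 4 mm thick with a flat dark liner, so its inner floor is 4 mm above its origin. Origin: middle of its underside; long side along y. A dropper bottle stands in one corner, the rest is free. (The bright steel tray further right plays no part)
- petri_dish: round petri dish, 62 mm across, 13 mm high, behind the counters; leave it. Origin: middle of its underside
- dropper_row: small dropper bottle, 24 mm across, 62 mm high, behind the counters; leave it. Origin: middle of its underside
- dropper_tray: dropper bottle, 30 mm across, 78 mm high, standing in the tray near its far right corner; leave it. Origin: middle of its underside
Mind the look-alikes: they are no part of the job. What is shaped like the counter_a but green is not meant. Leave any purple look-alike of the counter_c alone.

How it is judged (in metres and radians):
On the way:
1. all three counters have been clicked on by one mark while still standing at their places (value of joint each of pointer_a, pointer_b, pointer_c above 0.45 rad and distance of each of counter_a, counter_b, counter_c from where it was at the start of the episode below 0.04 m and angle between each of counter_a, counter_b, counter_c's own z axis and vertical below 0.1 rad), for 0.2 s.
At the end, for the whole second after the job is handed in: The stiff counter stands upright (0.1 rad) on the tray floor, within 55 mm (short way) and 85 mm (long way) of its middle; the others stand upright within 40 mm of their starts; each pointer is one mark on (0.45 to 0.95 rad), each key up (under 1.5 mm), all at rest (x of counter_b in the frame of tray between -0.055 and 0.055 m and y of counter_b in the frame of tray between -0.085 and 0.085 m and z of counter_b in the frame of tray below 0.009 m and angle between each of counter_b, counter_a, counter_c's own z axis and vertical below 0.1 rad and linear speed of each of counter_b, counter_a, counter_c below 0.02 m/s and distance of each of counter_a, counter_c from where it was at the start of the episode below 0.04 m and value of joint pointer_a between 0.45 and 0.95 rad and value of joint each of press_a, press_b, press_c below 0.0015 m and value of joint pointer_b between 0.45 and 0.95 rad and value of joint pointer_c between 0.45 and 0.95 rad); the robot touches nothing.
It fails at once if a key is pressed with more than 20 N (contact force between any of the fingers, the arm and key_a above 20 N or contact force between any of the fingers, the arm and key_b above 20 N or contact force between any of the fingers, the arm and key_c above 20 N).
It fails at once if a counter is pressed a second time (its pointer goes past one mark) (value of joint any of pointer_a, pointer_b, pointer_c above 0.95 rad).
It fails at once if a counter is knocked over (angle between any of counter_a, counter_b, counter_c's own z axis and vertical above 0.6 rad).
It fails at once if a counter is dropped (falls faster than 0.4 m/s out of the fingers) ((contact force between the fingers and counter_a below 0.05 N and linear speed of counter_a above 0.4 m/s) or (contact force between the fingers and counter_b below 0.05 N and linear speed of counter_b above 0.4 m/s) or (contact force between the fingers and counter_c below 0.05 N and linear speed of counter_c above 0.4 m/s)).
It fails at once if the petri dish or a dropper bottle is pushed more than 4 cm or a bottle is knocked over (distance of any of petri_dish, dropper_row, dropper_tray from where it was at the start of the episode above 0.04 m or angle between any of dropper_row, dropper_tray's own z axis and vertical above 0.5 rad).
It also fails if it takes over 70 s, if anything falls off the work surface, if the arm or the gripper's body presses on something with over 40 N, if the wrist force passes 120 N, or if a joint passes its speed limit or range.

## Working session

There is one attempt and no reset: what is moved stays moved. The work goes in short steps, Python scripts to look and compute and a tool call to move; the robot and the scene stay as the last step left them, time stands still between calls to the robot, and variables do not carry over. Pictures are saved under pics/ and viewed, at most 10 in all, crops included, and the job is handed in when it is done.

Besides the shell and the picture viewer there is one more tool, called after "Call:" as a command line: name --argument value ..., lists and objects as JSON in quotes. drive_tool: Moves the arm, as the interface text tells. Its arguments: {"type":"object","properties":{"commands":{"type":"array"},"grip_force":{"type":"number"}},"required":["commands"]}

```bash
mkdir -p pics; ls
cat > h.py <<'E'
import numpy as np, cv2
from plant import r
def cap(n):
    c=r.capture(n); return c
def K(c): return np.array([[c['fx'],0,c['cx']],[0,c['fy'],c['cy']],[0,0,1.]])
def ray(c,uv,z):
    p=cv2.undistortPoints(np.array([[uv]],float),K(c),np.array(c['D'],float))[0,0]
    T=np.array(c['world_from_camera']); d=T[:3,:3]@[p[0],p[1],1]; o=T[:3,3]
    return o+d*(z-o[2])/d[2]
def proj(c,P):
    T=np.linalg.inv(np.array(c['world_from_camera']))
    return cv2.projectPoints(np.array(P,float).reshape(-1,1,3),cv2.Rodrigues(T[:3,:3])[0],T[:3,3],K(c),np.array(c['D'],float))[0][:,0]
def save(c,n): cv2.imwrite('pics/'+n,cv2.cvtColor(c['frame'],cv2.COLOR_RGB2BGR))
E
python3 - <<'E'
from h import *
s=r.get_state(); print({k:np.round(v,3) for k,v in s.items()})
ch={'key_a':.082,'counter_a':.03,'tray':.036,'dropper_row':.03,'dropper_tray':.04,'petri_dish':.013}
for n in ('top','side'):
    c=cap(n); save(c,n+'1.png'); print(n,np.round(np.array(c['world_from_camera']),3).tolist())
    for l,z in ch.items():
        for d in r.trace(l,n):
            v,u=np.nonzero(d['pixels']); m=(u.mean(),v.mean())
            print(l,round(d['score'],2),np.round(m),np.round(d['extent']),len(u),np.round(ray(c,m,z),3))
E
```

```text
pics
{'time_s': np.float64(0.0), 'joints': array([-5.3967e+01,  2.0592e+01,  6.3300e-01, -2.1000e-02, -7.0137e+01,
       -1.6505e+01]), 'qd': array([ 0.036,  0.024, -0.003, -0.021, -0.03 , -0.032]), 'joint_torque': array([-0.0000e+00, -5.8271e+01,  2.9305e+01,  6.9970e+00,  7.0000e-03,
       -0.0000e+00]), 'tcp_pos': array([ 0.225, -0.636,  0.202]), 'eef_rot': array([ 1.79902e+02, -9.00000e-03, -1.60479e+02]), 'contact_force': array([ 0.111,  0.378, -0.187]), 'moment': array([ 0.029,  0.012, -0.001]), 'gripper_force': np.float64(0.0), 'gripper_width': np.float64(0.088)}
top [[0.003, -0.996, 0.087, 0.441], [-1.0, -0.002, 0.008, -0.046], [-0.007, -0.087, -0.996, 1.142], [0.0, 0.0, 0.0, 1.0]]
key_a 0.64 [316. 263.] [316. 256. 321. 268.] 94 [ 0.477 -0.042  0.082]
key_a 0.51 [184. 259.] [178. 253. 186. 266.] 79 [0.484 0.244 0.082]
key_a 0.48 [337. 203.] [331. 197. 343. 210.] 96 [ 0.608 -0.087  0.082]
key_a 0.43 [133. 265.] [130. 259. 141. 274.] 108 [0.472 0.353 0.082]
counter_a 0.98 [317. 264.] [304. 249. 331. 277.] 657 [ 0.477 -0.043  0.03 ]
counter_a 0.94 [252. 279.] [237. 270. 268. 2
[... 859 characters left out ...]
220.] 54 [ 0.605 -0.084  0.082]
counter_a 0.64 [300. 338.] [283. 317. 316. 361.] 904 [0.478 0.251 0.03 ]
counter_a 0.57 [337. 297.] [320. 276. 354. 316.] 779 [0.436 0.113 0.03 ]
counter_a 0.4 [297. 371.] [291. 366. 306. 382.] 92 [0.455 0.33  0.03 ]
tray 0.71 [354. 192.] [307. 158. 400. 229.] 3753 [ 0.506 -0.286  0.036]
dropper_row 0.47 [298. 321.] [293. 316. 305. 328.] 92 [0.497 0.209 0.03 ]
dropper_tray 0.67 [354. 166.] [349. 157. 362. 179.] 186 [ 0.539 -0.412  0.04 ]
dropper_tray 0.51 [337. 296.] [323. 277. 353. 316.] 798 [0.433 0.12  0.04 ]
petri_dish 0.74 [281. 267.] [266. 258. 294. 273.] 392 [0.606 0.047 0.013]
petri_dish 0.16 [340. 252.] [329. 231. 354. 269.] 625 [ 0.477 -0.054  0.013]
```

Run:
```python
import cv2
a=cv2.imread('pics/top1.png')[170:320,100:380]; b=cv2.imread('pics/side1.png')[200:400,250:400]
cv2.imwrite('pics/tc.png',cv2.resize(a,None,fx=2.85,fy=2.85,interpolation=2)); cv2.imwrite('pics/sc.png',cv2.resize(b,None,fx=3,fy=3,interpolation=2))
```

```text
(no output)
```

View pics/top1.png

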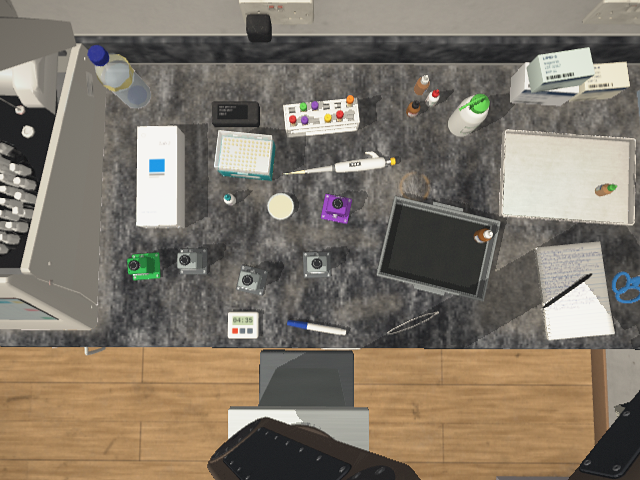

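View pics/tc.png

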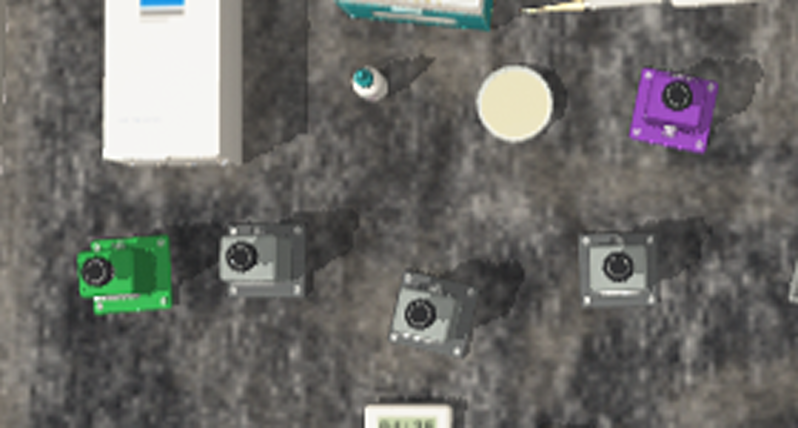

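View pics/sc.png

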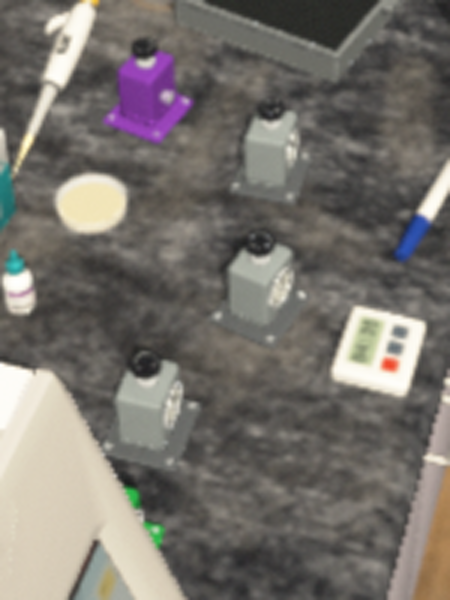

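The candidates at top-view pixels are green (144,266), purple (336,208), and grey (192,261), (252,279) and (317,264). The three grey ones are mine. Their keys sit at about (185,260), (247,280) and (317,263). The grey tray is at (440,248), with its bottle at (484,236).

```bash
cat >> h.py <<'E'
from scipy.optimize import minimize
def box(a,b,z0,z1): return np.array([[sx*a,sy*b,z] for sx in(-1,1) for sy in(-1,1) for z in(z0,z1)])
def sil(c,x,y,t,z=0,S=8):
    R=np.array([[np.cos(t),-np.sin(t),0],[np.sin(t),np.cos(t),0],[0,0,1]]); m=np.zeros((480*2,640*2),np.uint8)
    for B in (box(.03,.032,0,.006),box(.018,.022,.006,.062),np.array([[.012*np.cos(a),.012*np.sin(a),h] for a in np.arange(0,6.3,.4) for h in(.062,.082)])):
        p=proj(c,B@R.T+[x,y,z]); cv2.fillConvexPoly(m,cv2.convexHull(np.round((p+.5)*2*16).astype(np.int32)),255,shift=4)
    return cv2.resize(m,(640,480),interpolation=cv2.INTER_AREA)/255.
def fit(obs,x0,z=0):
    # obs: list of (cam, mask)
    def f(p): return sum(np.abs(sil(c,p[0],p[1],p[2]*10,z)-m).sum()/m.sum() for c,m in obs)
    best=min((minimize(f,[x0[0],x0[1],t/10],method='Nelder-Mead',options=dict(initial_simplex=[[x0[0]+a,x0[1]+b,(t+e)/10] for a,b,e in((0,0,0),(.01,0,0),(0,.01,0),(0,0,.15))])) for t in(-.4,-.1,.2,.5)),key=lambda q:q.fun)
    return best.x*[1,1,10],best.fun
E
python3 - <<'E'
from h import *
C={n:cap(n) for n in('top','side')}
M={n:[d['pixels'].astype(float) for d in r.trace('counter_a',n)] for n in C}
key={'L':((184.6,260.2),(298.7,321)),'M':((247,280.2),(336.7,281)),'R':((316.8,263.3),(340,236.7))}
for k,(a,b) in key.items():
    p=ray(C['top'],a,.082); print(k,'key top',p.round(4),'side',ray(C['side'],b,.082).round(4))
    for n in C:
        m=max(M[n],key=lambda m:(sil(C[n],p[0],p[1],0)*m).sum()/m.sum())
        x,e=fit([(C[n],m)],p); print(n,x.round(4),round(np.degrees(x[2]),1),round(e,3))
c=C['top']; m=r.trace('tray','top')[0]['pixels'].astype(np.uint8)
q=cv2.boxPoints(cv2.minAreaRect(np.argwhere(m)[:,::-1].astype(np.float32)))
P=np.array([ray(c,u,.036) for u in q]); print(q.round(),P.round(3),P.mean(0))
E
```

```text
L key top [0.4822 0.2423 0.082 ] side [0.4797 0.2461 0.082 ]
top [0.4846 0.244  0.0174] 1.0 0.085
side [0.4819 0.2415 0.0934] 5.4 0.139
M key top [0.4397 0.107  0.082 ] side [0.4368 0.1116 0.082 ]
top [ 0.4419  0.108  -0.213 ] -12.2 0.042
side [ 0.4402  0.107  -0.0416] -2.4 0.132
R key top [ 0.4763 -0.0427  0.082 ] side [ 0.4734 -0.036   0.082 ]
top [ 0.4778 -0.0412  0.0115] 0.7 0.033
side [ 0.4765 -0.0453  0.0551] 3.2 0.086
[[374. 279.]
 [394. 192.]
 [502. 217.]
 [482. 305.]] [[ 0.442 -0.17   0.036]
 [ 0.641 -0.218  0.036]
 [ 0.584 -0.461  0.036]
 [ 0.387 -0.41   0.036]] [ 0.51342618 -0.31491512  0.036     ]
```

Call:
drive_tool --commands '[{"hand": 1, "tx": 0.419, "ty": 0.99, "tz": 0, "turn": -0.217}, {"hand": 1, "tx": 0.419, "ty": 0.99, "tz": 0, "turn": -0.217}, {"hand": 1, "tx": 0.419, "ty": 0.99, "tz": 0, "turn": -0.217}, {"hand": 1, "tx": 0.419, "ty": 0.99, "tz": 0, "turn": -0.217}, {"hand": 1, "tx": 0.419, "ty": 0.99, "tz": 0, "turn": -0.217}, {"hand": 1, "tx": 0.419, "ty": 0.99, "tz": 0, "turn": -0.217}, {"hand": 1, "tx": 0.419, "ty": 0.99, "tz": 0, "turn": -0.217}, {"hand": 1, "tx": 0.419, "ty": 0.99, "tz": 0, "turn": -0.217}, {"hand": 1, "tx": 0.419, "ty": 0.99, "tz": 0, "turn": -0.217}, {"hand": 1, "tx": 0.419, "ty": 0.99, "tz": 0, "turn": -0.217}]'

```text
time_s: 1.95
tcp_pos: [0.4204, -0.1751, 0.2039]
eef_rot: [-180.0, 0.1, -180.0]
contact_force: [1.8, 0.1, 0.5]
gripper_width: 0.0134
gripper_force: 0.0
```

Call:
drive_tool --commands '[{"hand": 1, "tx": 0.094, "ty": 0.222, "tz": 0}, {"hand": 1, "tx": 0.094, "ty": 0.222, "tz": 0}, {"hand": 1, "tx": 0.094, "ty": 0.222, "tz": 0}, {"hand": 1, "tx": 0.094, "ty": 0.222, "tz": -0.1}, {"hand": 1, "tx": 0.094, "ty": 0.222, "tz": -0.173}, {"hand": 1, "tx": 0.094, "ty": 0.222, "tz": -0.173}, {"hand": 1, "tx": 0.094, "ty": 0.222, "tz": -0.173}]'

```text
invalid input
```

Run:
```python
from h import *
s=r.get_state(); print(s['tcp_pos'],s['contact_force'],s['gripper_width'],s['time_s'])
c=cap('side'); save(c,'p.png'); b=c['frame'][180:340,260:420,::-1]; cv2.imwrite('pics/p1.png',cv2.resize(b,None,fx=3.5,fy=3.5,interpolation=2))
```

```text
[ 0.42038526 -0.17512745  0.20393972] [1.82069    0.0787613  0.50245539] 0.013404838158618551 1.95
```

View pics/p1.png

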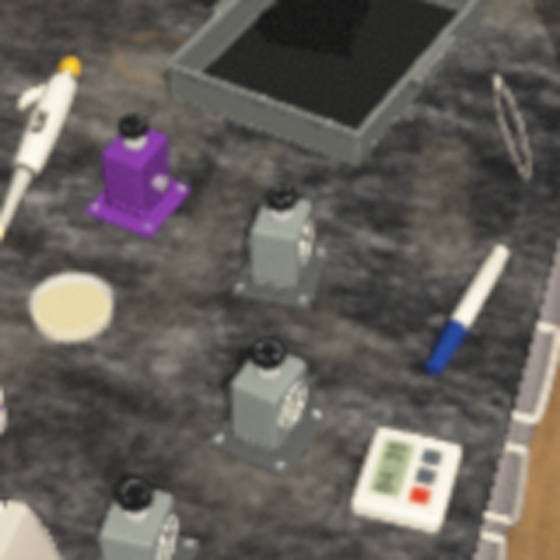

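The picture is unchanged: the three counters and the tray look as before, and the arm is out of the crop. The call was refused because each row needs every field.

Call:
drive_tool --commands '[{"hand": 1, "tx": 0.094, "ty": 0.222, "tz": 0, "turn": 0}, {"hand": 1, "tx": 0.094, "ty": 0.222, "tz": 0, "turn": 0}, {"hand": 1, "tx": 0.094, "ty": 0.222, "tz": 0, "turn": 0}, {"hand": 1, "tx": 0.094, "ty": 0.222, "tz": -0.1, "turn": 0}, {"hand": 1, "tx": 0.094, "ty": 0.222, "tz": -0.173, "turn": 0}, {"hand": 1, "tx": 0.094, "ty": 0.222, "tz": -0.173, "turn": 0}, {"hand": 1, "tx": 0.094, "ty": 0.222, "tz": -0.173, "turn": 0}]'

```text
time_s: 2.7
tcp_pos: [0.4761, -0.0443, 0.0998]
eef_rot: [-179.9, -0.1, -180.0]
contact_force: [0.8, 1.5, 0.9]
gripper_width: 0.0004
gripper_force: 0.0
```

Run:
```python
from h import *
s=r.get_state(); print(s['tcp_pos'],s['contact_force'],s['gripper_width'],s['time_s'])
c=cap('side'); print(proj(c,s['tcp_pos'])); b=c['frame'][150:330,260:420,::-1]; cv2.imwrite('pics/p2.png',cv2.resize(b,None,fx=3.3,fy=3.3,interpolation=2))
```

```text
[ 0.4760842  -0.04428614  0.09976321] [0.78993748 1.47153235 0.93746932] 0.00037881085641053866 2.7
[[339.96488087 229.1027467 ]]
```

View pics/p2.png

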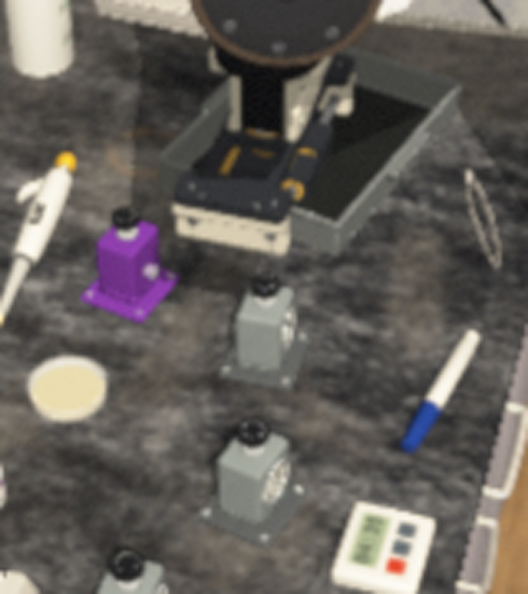

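Run:
```python
from h import *
s=r.get_state(); print(s['tcp_pos'],s['time_s'])
c=cap('side')
for P in ([.437,.053,.166],[.515,.053,.166],[.437,.053,.19],[.476,-.044,.1],[.437,-.141,.166],[.42,-.175,.204]): print(P,((proj(c,P)[0]-[260,150])*3.3).round())
c=cap('top');print('top',proj(c,s['tcp_pos'])); save(c,'t3.png')
a=c['frame'][170:350,200:400,::-1]; cv2.imwrite('pics/p3.png',cv2.resize(a,None,fx=3.2,fy=3.2,interpolation=2))
```

```text
[ 0.47742137 -0.04408114  0.1012026 ] 2.75
[0.437, 0.053, 0.166] [278. 288.]
[0.515, 0.053, 0.166] [171. 266.]
[0.437, 0.053, 0.19] [279. 262.]
[0.476, -0.044, 0.1] [264. 261.]
[0.437, -0.141, 0.166] [349. 127.]
[0.42, -0.175, 0.204] [384.  66.]
top [[317.41097159 262.45557746]]
```

View pics/p3.png

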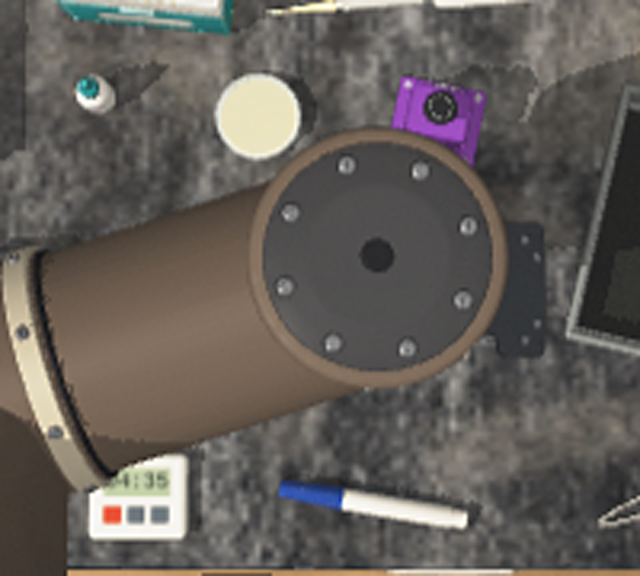

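Call:
drive_tool --commands '[{"hand": 1, "tx": 0, "ty": 0.003, "tz": -0.024, "turn": 0}, {"hand": 1, "tx": 0, "ty": 0.003, "tz": -0.024, "turn": 0}, {"hand": 1, "tx": 0, "ty": 0.003, "tz": -0.024, "turn": 0}]'

```text
time_s: 3.15
tcp_pos: [0.4771, -0.0422, 0.0867]
eef_rot: [180.0, 0.1, 180.0]
contact_force: [-0.4, -0.2, 0.6]
gripper_width: 0.0004
gripper_force: 0.0
```

Call:
drive_tool --commands '[{"hand": 1, "tx": 0, "ty": 0, "tz": -0.0017, "turn": 0}, {"hand": 1, "tx": 0, "ty": 0, "tz": -0.0034, "turn": 0}, {"hand": 1, "tx": 0, "ty": 0, "tz": -0.0034, "turn": 0}]'

```text
time_s: 3.45
tcp_pos: [0.4765, -0.0421, 0.0834]
eef_rot: [180.0, 0.0, 180.0]
contact_force: [-0.4, -0.2, 0.1]
gripper_width: 0.0005
gripper_force: 0.0
```

Call:
drive_tool --commands '[{"hand": 1, "tx": 0, "ty": 0, "tz": -0.0017, "turn": 0}, {"hand": 1, "tx": 0, "ty": 0, "tz": -0.0017, "turn": 0}]'

```text
time_s: 3.65
tcp_pos: [0.4763, -0.0421, 0.082]
eef_rot: [-180.0, -0.0, 180.0]
contact_force: [-0.9, 0.0, 0.4]
gripper_width: 0.0007
gripper_force: 0.0
```

Call:
drive_tool --commands '[{"hand": 1, "tx": 0, "ty": 0, "tz": -0.0017, "turn": 0}, {"hand": 1, "tx": 0, "ty": 0, "tz": -0.0017, "turn": 0}]'

```text
time_s: 3.85
tcp_pos: [0.4762, -0.0421, 0.0809]
eef_rot: [-180.0, -0.0, 180.0]
contact_force: [-0.3, -0.6, -0.4]
gripper_width: 0.0003
gripper_force: 0.0
```

Call:
drive_tool --commands '[{"hand": 1, "tx": 0, "ty": 0, "tz": -0.0017, "turn": 0}, {"hand": 1, "tx": 0, "ty": 0, "tz": -0.0017, "turn": 0}]'

```text
time_s: 4.05
tcp_pos: [0.4762, -0.0421, 0.0799]
eef_rot: [-180.0, -0.0, 180.0]
contact_force: [-0.6, -0.2, 0.5]
gripper_width: 0.0005
gripper_force: 0.0
```

Call:
drive_tool --commands '[{"hand": 1, "tx": 0, "ty": 0, "tz": -0.0017, "turn": 0}, {"hand": 1, "tx": 0, "ty": 0, "tz": -0.0017, "turn": 0}]'

```text
time_s: 4.25
tcp_pos: [0.4762, -0.0421, 0.0789]
eef_rot: [-180.0, -0.0, 180.0]
contact_force: [-0.6, 0.6, 0.1]
gripper_width: 0.0007
gripper_force: 0.0
```

Call:
drive_tool --commands '[{"hand": 1, "tx": 0, "ty": 0, "tz": -0.0017, "turn": 0}, {"hand": 1, "tx": 0, "ty": 0, "tz": -0.0017, "turn": 0}]'

```text
time_s: 4.45
tcp_pos: [0.4763, -0.0421, 0.0779]
eef_rot: [-180.0, -0.0, 180.0]
contact_force: [-0.6, 0.5, 0.0]
gripper_width: 0.0005
gripper_force: 0.0
```

Call:
drive_tool --commands '[{"hand": 1, "tx": 0, "ty": 0, "tz": -0.0017, "turn": 0}, {"hand": 1, "tx": 0, "ty": 0, "tz": -0.0017, "turn": 0}]'

```text
time_s: 4.65
tcp_pos: [0.4762, -0.0421, 0.0769]
eef_rot: [-180.0, -0.0, 180.0]
contact_force: [0.4, 0.4, -0.4]
gripper_width: 0.0004
gripper_force: 0.0
```

Run:
```python
from h import *
s=r.get_state(); print(s['tcp_pos'],s['contact_force'],s['moment'],s['time_s'])
```

```text
[ 0.47622491 -0.0420818   0.07688483] [ 0.38990121  0.43511167 -0.39845452] [-0.01680543  0.01621829  0.00514853] 4.65
```

Run:
```python
from h import *
s=r.get_state()
c=cap('side'); im=c['frame'][:,:,::-1].copy()
print(proj(c,s['tcp_pos']),proj(c,[.4775,-.042,.082]))
a=cv2.resize(im[150:290,270:410],(800,560)[::-1] if 0 else (560,560),interpolation=2); cv2.imwrite('pics/p4.png',a)
```

```text
[[339.60203576 236.44675038]] [[339.12177296 234.86144499]]
```

View pics/p4.png

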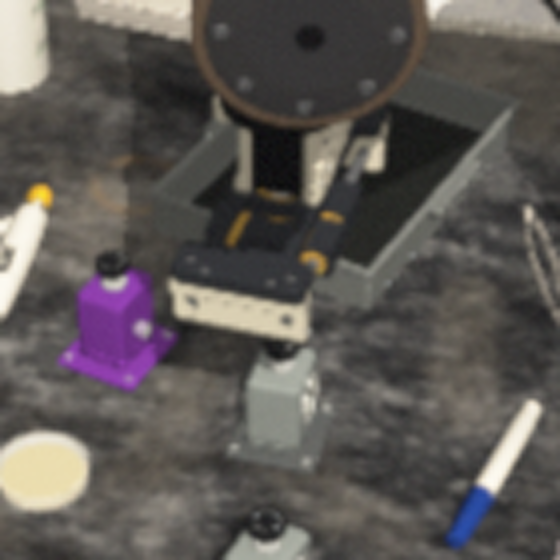

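The key cap shows at about crop (283,345), right under the gripper, and the fingers are hidden behind its body. There is no contact force yet, so I'll keep lowering gently.

Call:
drive_tool --commands '[{"hand": 1, "tx": 0, "ty": 0, "tz": -0.0017, "turn": 0}, {"hand": 1, "tx": 0, "ty": 0, "tz": -0.0017, "turn": 0}]'

```text
time_s: 4.9
tcp_pos: [0.4763, -0.0421, 0.0759]
eef_rot: [180.0, -0.0, 180.0]
contact_force: [-0.6, -0.3, -0.3]
gripper_width: 0.0005
gripper_force: 0.0
```

Call:
drive_tool --commands '[{"hand": 1, "tx": 0, "ty": 0, "tz": -0.0017, "turn": 0}, {"hand": 1, "tx": 0, "ty": 0, "tz": -0.0017, "turn": 0}]'

```text
time_s: 5.1
tcp_pos: [0.4762, -0.0421, 0.0748]
eef_rot: [-180.0, -0.0, 180.0]
contact_force: [0.6, 0.1, 0.4]
gripper_width: 0.0005
gripper_force: 0.0
```

Run:
```python
from h import *
s=r.get_state(); print(s['joint_torque'].round(2),s['moment'].round(2),s['contact_force'].round(2))
c=cap('side'); b=c['frame'][:,:,::-1]; a=cv2.imread('pics/side1.png')
f=lambda i: cv2.resize(i[215:275,315:365],None,fx=8,fy=8,interpolation=cv2.INTER_NEAREST)
cv2.imwrite('pics/p5.png',np.hstack([f(a),f(b)])); save(c,'p5full.png')
```

```text
[ 1.000e-02 -3.627e+01  2.275e+01  5.400e+00 -5.000e-02  0.000e+00] [-0.04 -0.01  0.04] [0.63 0.06 0.43]
```

View pics/p5.png

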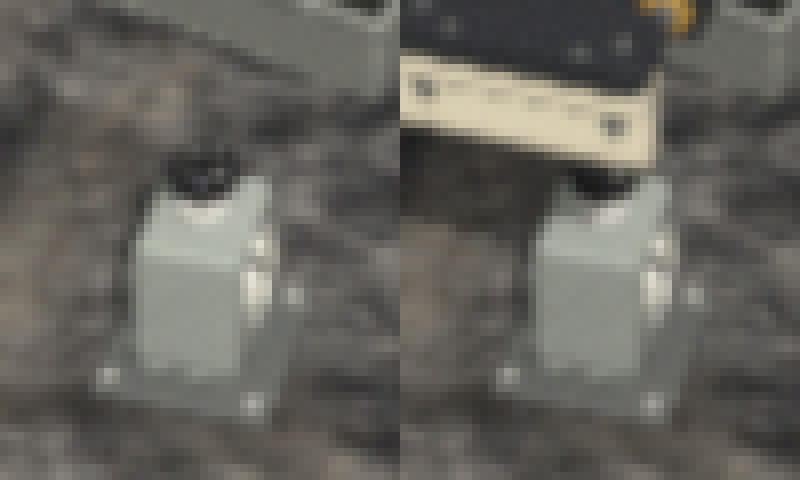

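Run:
```python
from h import *
import cv2
s=r.get_state(); print(s['joints'].round(2),s['tcp_pos'],s['eef_rot'])
c=cap('top'); side=cap('side'); print(c['cx'],c['fx'])
for z in(.19,.22,.25,.3): print(z,'p3 right end',ray(c,(200+545/3.2,170+290/3.2),z).round(3),'wrist',ray(c,(317.5,250),z+.15).round(3))
for y in(.053,.03): 
  for z in(.141,.166): print(y,z,proj(side,[[.437,y,z],[.515,y,z]]).round(1).tolist())
# is it visible: fingers seen in the top? difference picture bounds
```

```text
[  18.6     9.46  -33.52   -0.    -47.03 -108.6 ] [ 0.47624989 -0.04207256  0.07489358] [-1.79997749e+02 -9.22292093e-03  1.79997626e+02]
314.5439367292932 492.46670082312386
0.19 p3 right end [ 0.478 -0.146  0.19 ] wrist [ 0.489 -0.045  0.34 ]
0.22 p3 right end [ 0.477 -0.143  0.22 ] wrist [ 0.488 -0.045  0.37 ]
0.25 p3 right end [ 0.476 -0.14   0.25 ] wrist [ 0.486 -0.045  0.4  ]
0.3 p3 right end [ 0.474 -0.135  0.3  ] wrist [ 0.483 -0.045  0.45 ]
0.053 0.141 [[344.2, 245.4], [312.0, 238.7]]
0.053 0.166 [[344.3, 237.3], [311.7, 230.6]]
0.03 0.141 [[347.0, 239.0], [315.2, 232.5]]
0.03 0.166 [[347.1, 230.9], [315.0, 224.4]]
```

Call:
drive_tool --commands '[{"hand": 1, "tx": 0, "ty": 0, "tz": -0.0017, "turn": 0}, {"hand": 1, "tx": 0, "ty": 0, "tz": -0.0017, "turn": 0}]'

```text
time_s: 5.45
tcp_pos: [0.4763, -0.0421, 0.0738]
eef_rot: [180.0, -0.0, 180.0]
contact_force: [-0.1, -0.6, -0.5]
gripper_width: 0.0006
gripper_force: 0.0
```

Call:
drive_tool --commands '[{"hand": 1, "tx": 0, "ty": 0, "tz": -0.0017, "turn": 0}, {"hand": 1, "tx": 0, "ty": 0, "tz": -0.0017, "turn": 0}]'

```text
time_s: 5.65
tcp_pos: [0.4762, -0.0421, 0.0728]
eef_rot: [-180.0, -0.0, 180.0]
contact_force: [0.0, -0.8, 0.2]
gripper_width: 0.0004
gripper_force: 0.0
```

Call:
drive_tool --commands '[{"hand": 1, "tx": 0, "ty": 0, "tz": -0.0017, "turn": 0}, {"hand": 1, "tx": 0, "ty": 0, "tz": -0.0017, "turn": 0}]'

```text
time_s: 5.85
tcp_pos: [0.4762, -0.0421, 0.0718]
eef_rot: [-180.0, -0.0, 180.0]
contact_force: [-0.4, -0.0, 0.3]
gripper_width: 0.0003
gripper_force: 0.0
```

Call:
drive_tool --commands '[{"hand": 1, "tx": 0, "ty": 0, "tz": -0.0017, "turn": 0}, {"hand": 1, "tx": 0, "ty": 0, "tz": -0.0017, "turn": 0}]'

```text
time_s: 6.05
tcp_pos: [0.4762, -0.0421, 0.0707]
eef_rot: [-180.0, -0.0, 180.0]
contact_force: [-0.1, 0.8, 0.3]
gripper_width: 0.0008
gripper_force: 0.0
```

Call:
drive_tool --commands '[{"hand": 1, "tx": 0, "ty": 0, "tz": -0.0017, "turn": 0}, {"hand": 1, "tx": 0, "ty": 0, "tz": -0.0017, "turn": 0}]'

```text
time_s: 6.25
tcp_pos: [0.4762, -0.0421, 0.0697]
eef_rot: [-180.0, -0.0, 180.0]
contact_force: [0.1, 0.3, -0.2]
gripper_width: 0.0003
gripper_force: 0.0
```

Run:
```python
from h import *
s=r.get_state(); print(s['tcp_pos'],s['contact_force'].round(2),s['joint_torque'].round(2))
c=cap('side'); b=c['frame'][:,:,::-1]; a=cv2.imread('pics/p5full.png')
c2=cap('top'); t=c2['frame'][170:350,200:400,::-1]
f=lambda i: cv2.resize(i[215:275,315:365],(375,450),interpolation=cv2.INTER_NEAREST)
cv2.imwrite('pics/p6.png',np.hstack([f(b),cv2.resize(t,(425,450))]))
```

```text
[ 0.47623533 -0.0420969   0.06973292] [ 0.12  0.26 -0.16] [ 1.000e-02 -3.656e+01  2.247e+01  5.340e+00 -5.000e-02  0.000e+00]
```

View pics/p6.png

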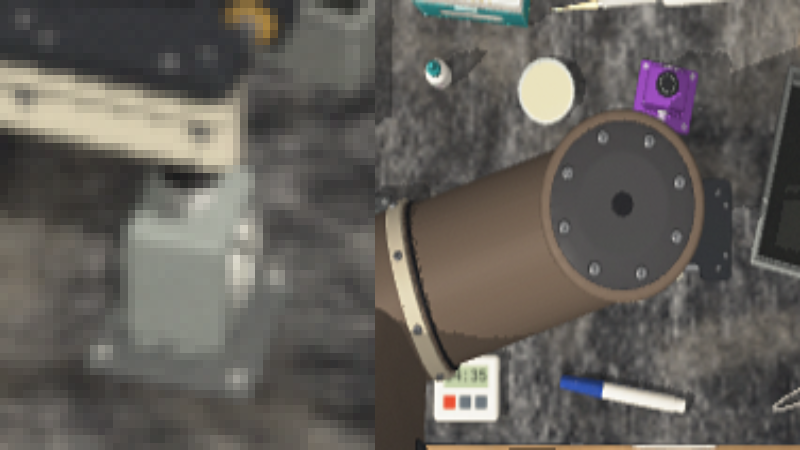

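Call:
drive_tool --commands '[{"hand": 1, "tx": 0, "ty": 0, "tz": -0.0017, "turn": 0}, {"hand": 1, "tx": 0, "ty": 0, "tz": -0.0017, "turn": 0}]'

```text
time_s: 6.55
tcp_pos: [0.4762, -0.0421, 0.0688]
eef_rot: [-180.0, -0.0, 180.0]
contact_force: [-0.6, -0.3, -0.4]
gripper_width: 0.0006
gripper_force: 0.0
```

Call:
drive_tool --commands '[{"hand": 1, "tx": 0, "ty": 0, "tz": -0.0017, "turn": 0}, {"hand": 1, "tx": 0, "ty": 0, "tz": -0.0017, "turn": 0}]'

```text
time_s: 6.75
tcp_pos: [0.4762, -0.0421, 0.0677]
eef_rot: [-180.0, -0.0, 180.0]
contact_force: [0.0, 0.0, 0.4]
gripper_width: 0.0002
gripper_force: 0.0
```

Call:
drive_tool --commands '[{"hand": 1, "tx": 0, "ty": 0, "tz": -0.0017, "turn": 0}, {"hand": 1, "tx": 0, "ty": 0, "tz": -0.0017, "turn": 0}]'

```text
time_s: 6.95
tcp_pos: [0.4762, -0.0421, 0.0667]
eef_rot: [-180.0, -0.0, 180.0]
contact_force: [0.9, 0.4, 0.4]
gripper_width: 0.0005
gripper_force: 0.0
```

Call:
drive_tool --commands '[{"hand": 1, "tx": 0, "ty": 0, "tz": -0.0017, "turn": 0}, {"hand": 1, "tx": 0, "ty": 0, "tz": -0.0017, "turn": 0}]'

```text
time_s: 7.15
tcp_pos: [0.4762, -0.0421, 0.0657]
eef_rot: [-180.0, -0.0, 180.0]
contact_force: [-0.6, -0.3, 0.4]
gripper_width: 0.0006
gripper_force: 0.0
```

Call:
drive_tool --commands '[{"hand": 1, "tx": 0, "ty": 0, "tz": -0.0017, "turn": 0}, {"hand": 1, "tx": 0, "ty": 0, "tz": -0.0017, "turn": 0}]'

```text
time_s: 7.35
tcp_pos: [0.4763, -0.0421, 0.0647]
eef_rot: [-180.0, -0.0, 180.0]
contact_force: [-0.4, -0.2, 0.3]
gripper_width: 0.0006
gripper_force: 0.0
```

Call:
drive_tool --commands '[{"hand": 1, "tx": 0, "ty": 0, "tz": -0.0017, "turn": 0}, {"hand": 1, "tx": 0, "ty": 0, "tz": -0.0017, "turn": 0}]'

```text
time_s: 7.55
tcp_pos: [0.4762, -0.0421, 0.0636]
eef_rot: [-180.0, -0.0, 180.0]
contact_force: [-0.1, -0.2, -0.0]
gripper_width: 0.0005
gripper_force: 0.0
```

Call:
drive_tool --commands '[{"hand": 1, "tx": 0, "ty": 0, "tz": -0.0017, "turn": 0}, {"hand": 1, "tx": 0, "ty": 0, "tz": -0.0017, "turn": 0}]'

```text
time_s: 7.75
tcp_pos: [0.4762, -0.0421, 0.0626]
eef_rot: [-180.0, -0.0, 180.0]
contact_force: [-0.3, 0.3, -0.8]
gripper_width: 0.0007
gripper_force: 0.0
```

Run:
```python
from h import *
s=r.get_state(); print(s['tcp_pos'].round(4))
c=cap('side'); g=c['frame'].mean(2); a=cv2.imread('pics/side1.png').mean(2); b=cv2.imread('pics/p5full.png').mean(2)
for col in(338,340,342): print(col,*[ '\n'+str(i[226:256,col].astype(int)) for i in(a,b,g)])
print('col 325',g[222:262,325].astype(int))
save(c,'p7full.png')
```

```text
[ 0.4762 -0.0421  0.0626]
338 
[103 103 101 103  98  98  93  81  63  50  55  52  40  72 165 196 181 172
 174 176 183 171 154 148 147 146 145 145 146 146] 
[152 191 182 187 198 201 200 195 146  75  37  30  25  51 104 125 136 154
 165 166 172 162 146 139 138 136 138 137 136 137] 
[ 73  55  47  60 128 179 184 189 199 200 201 194 145  84 105 122 113 106
 110 137 165 162 145 139 138 137 137 136 138 137]
340 
[ 84  90  85  85  79  79  71  69  59  41  49  75  64  57 131 192 202 185
 176 175 179 175 159 148 147 147 147 146 146 146] 
[ 99 170 189 158 139 168 189 195 178 114  49  38  33  45 120 178 189 175
 166 166 168 167 149 139 140 140 138 136 138 136] 
[ 57  52  47  52 103 173 193 154 135 168 190 193 164 107 119 154 156 143
 151 162 167 166 151 139 140 138 139 138 138 136]
342 
[ 95 102  90  75  71  74  79  83  64  57  91  74  47  84 175 208 194 181
 178 176 177 181 168 151 148 147 148 149 146 149] 
[ 83 167 194 160 128 139 181 197 194 145 101  70  45  80 163 198 185 170
 166 169 169 172 158 143 139 140 138 138 140 139] 
[ 59  58  51  48  74 163 193 168 133 141 181 198 194 157 174 198 184 169
 168 167 168 172 157 144 139 138 140 140 139 139]
col 325 [ 55  57  54  49  49  91 167 187 165 182 199 200 197 175 115  61  53  58
  61  57  50  54  60  62  65  86  95  97  94  84  72  74  86  96  90  77
  76  82  83  83]
```

Call:
drive_tool --commands '[{"hand": 1, "tx": 0, "ty": 0, "tz": -0.0017, "turn": 0}, {"hand": 1, "tx": 0, "ty": 0, "tz": -0.0017, "turn": 0}]'

```text
time_s: 8.0
tcp_pos: [0.4762, -0.0421, 0.0616]
eef_rot: [-180.0, -0.0, 180.0]
contact_force: [0.5, -0.7, -0.4]
gripper_width: 0.0004
gripper_force: 0.0
```

Call:
drive_tool --commands '[{"hand": 1, "tx": 0, "ty": 0, "tz": -0.0017, "turn": 0}, {"hand": 1, "tx": 0, "ty": 0, "tz": -0.0017, "turn": 0}]'

```text
time_s: 8.2
tcp_pos: [0.4762, -0.0421, 0.0606]
eef_rot: [-180.0, -0.0, 180.0]
contact_force: [-0.0, -0.3, -0.6]
gripper_width: 0.0002
gripper_force: 0.0
```

Call:
drive_tool --commands '[{"hand": 1, "tx": 0, "ty": 0, "tz": -0.0017, "turn": 0}, {"hand": 1, "tx": 0, "ty": 0, "tz": -0.0017, "turn": 0}]'

```text
time_s: 8.4
tcp_pos: [0.4762, -0.0421, 0.0596]
eef_rot: [180.0, -0.0, 180.0]
contact_force: [-0.1, -0.1, 0.4]
gripper_width: 0.0003
gripper_force: 0.0
```

Call:
drive_tool --commands '[{"hand": 1, "tx": 0, "ty": 0, "tz": -0.0017, "turn": 0}, {"hand": 1, "tx": 0, "ty": 0, "tz": -0.0017, "turn": 0}]'

```text
time_s: 8.6
tcp_pos: [0.4764, -0.0421, 0.0589]
eef_rot: [-180.0, 0.0, -180.0]
contact_force: [-2.6, 0.4, 5.7]
gripper_width: 0.0006
gripper_force: 2.9
```

Run:
```python
from h import *
s=r.get_state(); print(s['tcp_pos'].round(4),s['contact_force'].round(1),s['moment'].round(3))
c=cap('side'); s=r.get_state(); print(s['contact_force'].round(1)); save(c,'p8full.png')
b=c['frame'][:,:,::-1]; a=cv2.imread('pics/p7full.png'); t=cap('top'); save(t,'t8full.png')
f=lambda i: cv2.resize(i[150:270,295:375],(400,600),interpolation=2)
cv2.imwrite('pics/p8.png',np.hstack([f(b),cv2.resize(t['frame'][200:320,275:355,::-1],(400,600),interpolation=2)]))
```

```text
[ 0.4764 -0.0421  0.0589] [-2.6  0.4  5.7] [0.24  0.724 0.039]
[-2.6  1.1  6.1]
```

View pics/p8.png

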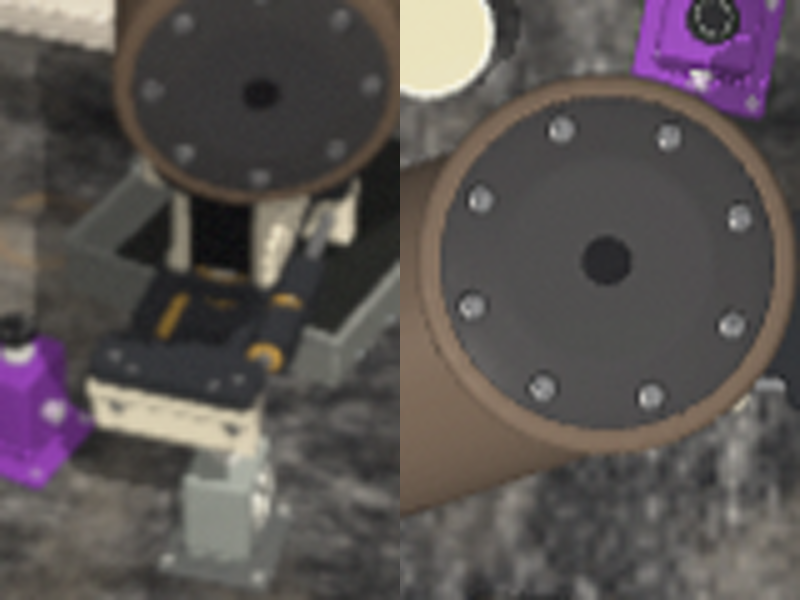

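Run:
```python
from h import *
t=cap('top'); s=cap('side')
def tri(a,b):
    L=[]
    for c,u in((t,a),(s,b)):
        p0=ray(c,u,0);p1=ray(c,u,.5);L.append((p0,(p1-p0)/np.linalg.norm(p1-p0)))
    A=sum(np.eye(3)-np.outer(d,d) for _,d in L); y=sum((np.eye(3)-np.outer(d,d))@p for p,d in L)
    X=np.linalg.solve(A,y); return X.round(4),[round(np.linalg.norm((np.eye(3)-np.outer(d,d))@(X-p)),4) for p,d in L]
print(tri((275+206/5,200+262/5),(295+262/5,150+93/5)))
# hole centroids refined
for c,(u,v) in((t,(316,252)),(s,(347,168))):
    g=c['frame'].mean(2)[v-6:v+7,u-6:u+7]; w=np.clip(np.median(g)-12-g,0,None); yy,xx=np.mgrid[-6:7,-6:7]; print(u+(w*xx).sum()/w.sum(),v+(w*yy).sum()/w.sum())
g=s['frame'].mean(2); a=cv2.imread('pics/p7full.png').mean(2)
for col in(338,340,342,344): print(col,a[234:256,col].astype(int),g[234:256,col].astype(int))
print(proj(s,[[.4775,-.042,.082],[.4775,-.042,.075]]))
```

```text
(array([ 0.4748, -0.0455,  0.2822]), [np.float64(0.0142), np.float64(0.0142)])
316.04446285556475 251.80171223418944
346.7413522012579 168.3262578616352
338 [199 200 201 194 145  84 105 122 113 106 110 137 165 162 145 139 138 137
 137 136 138 137] [185 191 198 200 197 159 129 123 113 106 106 112 153 160 146 141 140 138
 138 137 137 138]
340 [135 168 190 193 164 107 119 154 156 143 151 162 167 166 151 139 140 138
 139 138 138 136] [156 119 151 184 192 170 139 150 154 139 135 135 158 165 149 139 138 139
 138 138 138 138]
342 [133 141 181 198 194 157 174 198 184 169 168 167 168 172 157 144 139 138
 140 140 139 139] [174 139 131 176 199 197 199 200 183 170 167 167 169 172 158 143 140 139
 139 138 139 139]
344 [163 180 199 202 202 191 179 171 170 170 169 168 167 165 153 142 139 137
 138 137 135 132] [194 180 189 201 203 202 197 181 171 170 169 168 167 166 153 143 139 137
 137 136 136 131]
[[339.12177296 234.86144499]
 [339.1069856  236.92106962]]
```

Call:
drive_tool --commands '[{"hand": 1, "tx": 0, "ty": 0, "tz": -0.0008, "turn": 0}, {"hand": 1, "tx": 0, "ty": 0, "tz": -0.0008, "turn": 0}]'

```text
time_s: 9.0
tcp_pos: [0.4764, -0.0421, 0.0586]
eef_rot: [-180.0, 0.0, -180.0]
contact_force: [-1.9, -0.1, 5.4]
gripper_width: 0.0003
gripper_force: 2.9
```

Call:
drive_tool --commands '[{"hand": 1, "tx": 0, "ty": 0, "tz": -0.0008, "turn": 0}, {"hand": 1, "tx": 0, "ty": 0, "tz": -0.0008, "turn": 0}]'

```text
time_s: 9.2
tcp_pos: [0.4764, -0.0421, 0.0581]
eef_rot: [-180.0, 0.0, -180.0]
contact_force: [-1.4, 0.4, 5.4]
gripper_width: 0.0002
gripper_force: 2.9
```

Call:
drive_tool --commands '[{"hand": 1, "tx": 0, "ty": 0, "tz": -0.0008, "turn": 0}, {"hand": 1, "tx": 0, "ty": 0, "tz": -0.0008, "turn": 0}]'

```text
time_s: 9.4
tcp_pos: [0.4764, -0.0421, 0.0576]
eef_rot: [-180.0, 0.0, -180.0]
contact_force: [-2.2, 0.5, 6.8]
gripper_width: 0.0007
gripper_force: 3.3
```

Run:
```python
from h import *
c=cap('side'); g=c['frame'].mean(2); a=cv2.imread('pics/p7full.png').mean(2)
d=np.abs(g-a)[245:270,318:365]; print('base diff max/mean',d.max(),d.mean())
for col in(338,340,342): print(col,a[234:256,col].astype(int),g[234:256,col].astype(int))
s=r.get_state(); print(s['moment'].round(3),s['contact_force'].round(1),s['joint_torque'].round(1))
# search for best shift of counter patch
p=a[244:272,322:356].astype(np.float32); R=cv2.matchTemplate(g[239:277,317:361].astype(np.float32),p,cv2.TM_CCOEFF_NORMED); print(cv2.minMaxLoc(R))
```

```text
base diff max/mean 37.66666666666667 1.4697872340425533
338 [199 200 201 194 145  84 105 122 113 106 110 137 165 162 145 139 138 137
 137 136 138 137] [173 171 191 200 199 183 148 123 112 106 107 114 152 159 144 140 139 139
 136 136 138 138]
340 [135 168 190 193 164 107 119 154 156 143 151 162 167 166 151 139 140 138
 139 138 138 136] [184 137 126 168 191 191 163 156 154 141 133 132 138 155 149 140 139 141
 140 139 137 137]
342 [133 141 181 198 194 157 174 198 184 169 168 167 168 172 157 144 139 138
 140 140 139 139] [192 154 122 154 187 197 201 200 184 169 168 169 170 174 158 143 140 139
 139 139 139 140]
[0.214 0.846 0.004] [-1.5  0.5  6.6] [ -0.2 -34.6  21.    4.9   0.7   0. ]
(0.38535597920417786, 0.9926397204399109, (0, 0), (5, 5))
```

Call:
drive_tool --commands '[{"hand": 1, "tx": 0, "ty": 0, "tz": -0.0008, "turn": 0}, {"hand": 1, "tx": 0, "ty": 0, "tz": -0.0008, "turn": 0}]'

```text
time_s: 9.65
tcp_pos: [0.4764, -0.0421, 0.0573]
eef_rot: [-180.0, 0.0, -180.0]
contact_force: [-2.0, 0.5, 7.9]
gripper_width: 0.0001
gripper_force: 3.8
```

Call:
drive_tool --commands '[{"hand": 1, "tx": 0, "ty": 0, "tz": -0.0008, "turn": 0}, {"hand": 1, "tx": 0, "ty": 0, "tz": -0.0008, "turn": 0}]'

```text
time_s: 9.85
tcp_pos: [0.4764, -0.0421, 0.0568]
eef_rot: [-180.0, 0.0, -180.0]
contact_force: [-1.8, 0.1, 7.9]
gripper_width: 0.0004
gripper_force: 4.1
```

Call:
drive_tool --commands '[{"hand": 1, "tx": 0, "ty": 0, "tz": -0.0008, "turn": 0}, {"hand": 1, "tx": 0, "ty": 0, "tz": -0.0008, "turn": 0}]'

```text
time_s: 10.05
tcp_pos: [0.4764, -0.0421, 0.0564]
eef_rot: [-180.0, 0.0, -180.0]
contact_force: [-2.6, 1.5, 10.1]
gripper_width: 0.0004
gripper_force: 4.5
```

Call:
drive_tool --commands '[{"hand": 1, "tx": 0, "ty": 0, "tz": -0.0008, "turn": 0}, {"hand": 1, "tx": 0, "ty": 0, "tz": -0.0008, "turn": 0}]'

```text
time_s: 10.25
tcp_pos: [0.4764, -0.0421, 0.0559]
eef_rot: [-180.0, 0.0, -180.0]
contact_force: [-3.1, 0.3, 8.4]
gripper_width: 0.0008
gripper_force: 4.2
```

Call:
drive_tool --commands '[{"hand": 1, "tx": 0, "ty": 0, "tz": -0.0016, "turn": 0}, {"hand": 1, "tx": 0, "ty": 0, "tz": -0.0016, "turn": 0}]'

```text
time_s: 10.45
tcp_pos: [0.4764, -0.0421, 0.0549]
eef_rot: [-180.0, 0.0, -180.0]
contact_force: [-3.4, 0.4, 7.9]
gripper_width: 0.0004
gripper_force: 3.8
```

Call:
drive_tool --commands '[{"hand": 1, "tx": 0, "ty": 0, "tz": -0.0016, "turn": 0}, {"hand": 1, "tx": 0, "ty": 0, "tz": -0.0016, "turn": 0}]'

```text
time_s: 10.65
tcp_pos: [0.4764, -0.0421, 0.0537]
eef_rot: [-180.0, 0.0, -180.0]
contact_force: [-2.6, 0.2, 4.5]
gripper_width: 0.0002
gripper_force: 2.7
```

Call:
drive_tool --commands '[{"hand": 1, "tx": 0, "ty": 0, "tz": -0.0016, "turn": 0}, {"hand": 1, "tx": 0, "ty": 0, "tz": -0.0016, "turn": 0}]'

```text
time_s: 10.85
tcp_pos: [0.4764, -0.0421, 0.0527]
eef_rot: [-180.0, 0.0, -180.0]
contact_force: [-1.0, 1.0, 5.5]
gripper_width: 0.0004
gripper_force: 2.8
```

Call:
drive_tool --commands '[{"hand": 1, "tx": 0, "ty": 0, "tz": -0.0006, "turn": 0}, {"hand": 1, "tx": 0, "ty": 0, "tz": -0.0006, "turn": 0}]'

```text
time_s: 11.05
tcp_pos: [0.4764, -0.0421, 0.0525]
eef_rot: [-180.0, 0.0, -180.0]
contact_force: [-1.6, 1.5, 5.7]
gripper_width: 0.0005
gripper_force: 3.0
```

Call:
drive_tool --commands '[{"hand": 1, "tx": 0, "ty": 0, "tz": -0.0007, "turn": 0}, {"hand": 1, "tx": 0, "ty": 0, "tz": -0.0007, "turn": 0}]'

```text
time_s: 11.25
tcp_pos: [0.4764, -0.0421, 0.0521]
eef_rot: [-180.0, 0.0, -180.0]
contact_force: [-2.6, 0.7, 6.0]
gripper_width: 0.0007
gripper_force: 3.3
```

Call:
drive_tool --commands '[{"hand": 1, "tx": 0, "ty": 0, "tz": -0.0007, "turn": 0}, {"hand": 1, "tx": 0, "ty": 0, "tz": -0.0007, "turn": 0}]'

```text
time_s: 11.45
tcp_pos: [0.4764, -0.0421, 0.0517]
eef_rot: [-180.0, 0.0, -180.0]
contact_force: [-1.6, -0.2, 6.9]
gripper_width: 0.0002
gripper_force: 3.5
```

Call:
drive_tool --commands '[{"hand": 1, "tx": 0, "ty": 0, "tz": -0.0005, "turn": 0}, {"hand": 1, "tx": 0, "ty": 0, "tz": -0.0005, "turn": 0}]'

```text
time_s: 11.65
tcp_pos: [0.4764, -0.0421, 0.0514]
eef_rot: [-180.0, 0.0, -180.0]
contact_force: [-2.1, -0.3, 7.8]
gripper_width: 0.0005
gripper_force: 3.7
```

Call:
drive_tool --commands '[{"hand": 1, "tx": 0, "ty": 0, "tz": -0.0005, "turn": 0}, {"hand": 1, "tx": 0, "ty": 0, "tz": -0.0005, "turn": 0}]'

```text
time_s: 11.85
tcp_pos: [0.4764, -0.0421, 0.0512]
eef_rot: [-180.0, 0.0, -180.0]
contact_force: [-2.9, 2.0, 8.0]
gripper_width: 0.0004
gripper_force: 3.8
```

Run:
```python
from h import *
c=cap('side'); save(c,'p9full.png'); g=c['frame'].mean(2); a=cv2.imread('pics/p7full.png').mean(2)
print((g-a)[242:260,340:356].astype(int))
```

```text
[[ 18  -2  11  27  31  29  14   6   8   0  -1   0   0   1   2   0]
 [  3   1   9  14  14   9   3   2   5   0   1   1  -1   0   1   1]
 [-18  -3   0   2   2  -2   0  -2  -2   1   0   2   2   1   0   1]
 [-44 -20  -2   0   2   2   0  -7 -19  -2   0   0   1   0   1   0]
 [-56 -33  -2   0   0   1  10   6 -17  -4   0   1   1  -1   1   0]
 [-41 -13   0   0   1   1  13  20  -1   0   0  -1  -1  -1   0   1]
 [-16  -3   0   0   1   1  11  23   6   0  -1   0   0   0   0   0]
 [  0   1   0   0   1   0   3  10   1   0   0   4   0   1   0   0]
 [  0   0   1   0   0  -2  -3  -7   0   1   1   1  -1   1   1   0]
 [  0   1   0   0   0   0  -1  -4   0   2  -1   1  -1   0   1   1]
 [ -1   1   0  -1   0   0   0  -1  -2   0   1   0   1   0   1   0]
 [  2   1   0   0  -1  -1   0   2   1   0   0   0   0   0   0   0]
 [  1   0   0  -1   0  -1  -1   0  -1   0  -1   0   0  -1  -1   0]
 [  4   0  -1   0  -1  -4  -1   0  -1   0   0   0   2   0   0   0]
 [  1   0   0  -1   0  -2   0   1   1   1   2   1   0   0   1   0]
 [  1   1   0   0  -1   0   0  -2   0   0   1   0  -1   1   2  -1]
 [  1  -1   0   0   1  -1   0  -1   2   0   0   0   2   1   1   0]
 [ -1   1   1   0   1   0   0   2   0  -1  -1  -1   0   0   0   1]]
```

The pointer pixels changed, so the right counter has clicked on. Its peak was about 9 N, so it is the stiff one. The TCP's reported z reads about 23 mm low, so key contact comes at about 0.0593. Next is the middle counter.

Call:
drive_tool --commands '[{"hand": 1, "tx": 0, "ty": 0, "tz": 0.03, "turn": 0}, {"hand": 1, "tx": 0, "ty": 0, "tz": 0.08, "turn": 0}, {"hand": 1, "tx": -0.059, "ty": 0.249, "tz": 0.08, "turn": 0}, {"hand": 1, "tx": -0.059, "ty": 0.249, "tz": 0.08, "turn": 0}, {"hand": 1, "tx": -0.059, "ty": 0.249, "tz": 0.08, "turn": 0}, {"hand": 1, "tx": -0.059, "ty": 0.249, "tz": 0.08, "turn": 0}, {"hand": 1, "tx": -0.059, "ty": 0.249, "tz": 0.024, "turn": 0}, {"hand": 1, "tx": -0.059, "ty": 0.249, "tz": 0.024, "turn": 0}, {"hand": 1, "tx": -0.059, "ty": 0.249, "tz": 0.024, "turn": 0}]'

```text
time_s: 12.8
tcp_pos: [0.4405, 0.1066, 0.0649]
eef_rot: [-179.9, -0.1, 180.0]
contact_force: [0.4, 0.2, 0.6]
gripper_width: -0.0
gripper_force: 0.0
```

Call:
drive_tool --commands '[{"hand": 1, "tx": 0, "ty": 0, "tz": -0.004, "turn": 0}, {"hand": 1, "tx": 0, "ty": 0, "tz": -0.007, "turn": 0}, {"hand": 1, "tx": 0, "ty": 0, "tz": -0.007, "turn": 0}]'

```text
time_s: 13.1
tcp_pos: [0.4412, 0.1071, 0.0612]
eef_rot: [180.0, 0.0, 179.9]
contact_force: [0.5, -0.6, 0.4]
gripper_width: 0.0003
gripper_force: 0.0
```

Call:
drive_tool --commands '[{"hand": 1, "tx": 0, "ty": 0, "tz": -0.0016, "turn": 0}, {"hand": 1, "tx": 0, "ty": 0, "tz": -0.0016, "turn": 0}]'

```text
time_s: 13.3
tcp_pos: [0.441, 0.1073, 0.06]
eef_rot: [180.0, 0.0, 180.0]
contact_force: [-0.6, -0.3, 0.1]
gripper_width: 0.0006
gripper_force: 0.0
```

Call:
drive_tool --commands '[{"hand": 1, "tx": 0, "ty": 0, "tz": -0.0016, "turn": 0}, {"hand": 1, "tx": 0, "ty": 0, "tz": -0.0016, "turn": 0}]'

```text
time_s: 13.5
tcp_pos: [0.4411, 0.1074, 0.059]
eef_rot: [180.0, 0.0, -180.0]
contact_force: [-0.1, -0.2, 2.4]
gripper_width: 0.0004
gripper_force: 1.1
```

Call:
drive_tool --commands '[{"hand": 1, "tx": 0, "ty": 0, "tz": -0.0016, "turn": 0}, {"hand": 1, "tx": 0, "ty": 0, "tz": -0.0016, "turn": 0}]'

```text
time_s: 13.7
tcp_pos: [0.441, 0.1074, 0.058]
eef_rot: [180.0, 0.0, -180.0]
contact_force: [0.6, -0.7, 1.9]
gripper_width: 0.0004
gripper_force: 1.2
```

Call:
drive_tool --commands '[{"hand": 1, "tx": 0, "ty": 0, "tz": -0.0016, "turn": 0}, {"hand": 1, "tx": 0, "ty": 0, "tz": -0.0016, "turn": 0}]'

```text
time_s: 13.9
tcp_pos: [0.4411, 0.1074, 0.0571]
eef_rot: [180.0, 0.0, -180.0]
contact_force: [-0.8, -0.5, 3.8]
gripper_width: 0.0004
gripper_force: 2.2
```

Call:
drive_tool --commands '[{"hand": 1, "tx": 0, "ty": 0, "tz": -0.0016, "turn": 0}, {"hand": 1, "tx": 0, "ty": 0, "tz": -0.0016, "turn": 0}]'

```text
time_s: 14.1
tcp_pos: [0.441, 0.1074, 0.056]
eef_rot: [180.0, 0.0, -180.0]
contact_force: [-0.1, -0.8, 3.4]
gripper_width: 0.0004
gripper_force: 1.9
```

Call:
drive_tool --commands '[{"hand": 1, "tx": 0, "ty": 0, "tz": -0.0016, "turn": 0}, {"hand": 1, "tx": 0, "ty": 0, "tz": -0.0016, "turn": 0}]'

```text
time_s: 14.3
tcp_pos: [0.441, 0.1074, 0.0549]
eef_rot: [180.0, 0.0, 180.0]
contact_force: [0.7, 0.2, 2.4]
gripper_width: 0.0008
gripper_force: 1.3
```

Call:
drive_tool --commands '[{"hand": 1, "tx": 0, "ty": 0, "tz": -0.0016, "turn": 0}, {"hand": 1, "tx": 0, "ty": 0, "tz": -0.0032, "turn": 0}, {"hand": 1, "tx": 0, "ty": 0, "tz": -0.0032, "turn": 0}]'

```text
time_s: 14.6
tcp_pos: [0.441, 0.1074, 0.053]
eef_rot: [180.0, 0.0, 180.0]
contact_force: [1.5, -0.9, 1.9]
gripper_width: 0.0006
gripper_force: 0.9
```

Ordinary, with a peak of about 4 N. I'll finish the stroke.

Call:
drive_tool --commands '[{"hand": 1, "tx": 0, "ty": 0, "tz": -0.0013, "turn": 0}, {"hand": 1, "tx": 0, "ty": 0, "tz": -0.0013, "turn": 0}]'

```text
time_s: 14.8
tcp_pos: [0.441, 0.1074, 0.0523]
eef_rot: [180.0, 0.0, 180.0]
contact_force: [0.9, -0.4, 2.1]
gripper_width: 0.0005
gripper_force: 1.0
```

Call:
drive_tool --commands '[{"hand": 1, "tx": 0, "ty": 0, "tz": -0.0008, "turn": 0}, {"hand": 1, "tx": 0, "ty": 0, "tz": -0.0008, "turn": 0}]'

```text
time_s: 15.0
tcp_pos: [0.441, 0.1074, 0.0519]
eef_rot: [180.0, 0.0, 180.0]
contact_force: [1.0, -0.8, 2.5]
gripper_width: 0.0006
gripper_force: 1.3
```

Call:
drive_tool --commands '[{"hand": 1, "tx": 0, "ty": 0, "tz": -0.0006, "turn": 0}, {"hand": 1, "tx": 0, "ty": 0, "tz": -0.0006, "turn": 0}]'

```text
time_s: 15.2
tcp_pos: [0.441, 0.1074, 0.0515]
eef_rot: [180.0, 0.0, 180.0]
contact_force: [1.2, -0.7, 3.6]
gripper_width: 0.0005
gripper_force: 1.6
```

Run:
```python
from h import *
c=cap('side'); save(c,'p10full.png'); g=c['frame'].mean(2).astype(int); a=cv2.imread('pics/side1.png').mean(2).astype(int)
print(proj(c,[.423,.1,.038]))
d=(g-a)[285:310,335:358]; print(d)
```

```text
[[343.6787116  291.59234021]]
[[ 57  60  34  -1 -21  -1   3  -2  -3  -5  -3  -2   0  -1  -1  -1   0  -3
   -1  -2  -2  -2  -3]
 [ -3  -6  -7 -14 -10  19  15   4  -4  -4  -3  -3  -1  -3  -1  -2  -2  -2
   -1  -2  -2  -3  -2]
 [-30 -61 -53 -30   3  19  19  10  -3  -4  -2  -2  -2  -1  -1  -1  -2  -2
   -1  -2  -2  -3  -1]
 [ -1 -48 -70 -35  12  21  23   9  -4  -2  -3  -2  -3  -2  -4   0  -1  -1
   -1  -2  -1  -4  -4]
 [ 29   4 -29  -7  22  25  22  11   1  -3  -3   0   0  -2  -4  -2  -1  -2
   -2   0   1  -4  -2]
 [ 33  23   8  20  29  27  23  15   6  -6   0   9   0  -3  -3  -2  -1   0
   -1  -3  -2  -3  -4]
 [ 27  20  12  28  29  30  37  29   2 -22 -38  -1  -3  -1   0  -2  -1  -2
   -1  -2  -2  -3  -2]
 [-19  -6  13  22  27  34  46  27   4 -20 -46 -11  -3  -4  -4  -4  -3  -4
   -2   0  -2  -3  -2]
 [-54 -32  -1   6  11  19  17   4   6  -7 -35  -4  -3  -3  -4  -2  -1  -2
   -3  -2  -2  -2  -1]
 [-25 -17  -3  -2   0   2   0  -1  -1  -6 -14  -4  -3  -4  -3  -3  -3  -2
   -2  -2  -2  -2  -3]
 [ -5  -4  -3  -4  -3  -4  -3  -3   5  11  -3  -4  -4  -2  -3  -2  -3  -2
   -2  -5  -4  -2  -3]
 [ 
[... 655 characters left out ...]
 -1  -1  -3  -3  -3]
 [ -3  -3  -3  -1  -3  -2  -3  -2  -2  -3  -3  -3  -2  -1  -3  -2  -3  -2
   -2  -3  -1  -1  -2]
 [ -4  -1  -2  -2  -4  -3  -4  -3  -3  -3  -6  -2  -4  -3  -2  -2   0  -2
   -1  -2  -2  -4  -2]
 [ -4  -5  -3  -3  -3  -1  -3  -1  -2  -2  -2  -2  -3  -1  -3   0  -2  -3
   -1  -2  -1  -1  -3]
 [ -4  -4  -1  -1  -2  -3  -4  -2  -4  -1  -2  -3  -4  -2  -4  -1  -4  -1
   -3  -2  -3  -1  -3]
 [ -3  -4  -2  -3  -3  -3  -3  -4  -2  -4   0  -3  -1  -1  -1  -3  -4  -4
   -2  -3  -3  -2  -2]
 [ -2  -2  -1  -2  -5  -1  -3  -2  -3   0  -2  -3  -2   0  -4  -1  -3  -3
   -3  -2  -3  -1  -2]
 [ -2  -3  -2  -4  -2  -2  -1  -3  -3  -2  -4  -3  -2  -4  -3  -2  -5  -2
   -2   0  -3  -2   0]]
```

Run:
```python
from h import *
t=cap('top'); s=cap('side')
print('side edge pts (250,322),(263,325),(312,400)')
for uv in((104,230),(104,290),(98,328),(184,226),(137,226)):
    for z in(0,.1,.2,.3): 
        P=ray(t,uv,z); print(uv,z,P.round(3),proj(s,P).round(0))
# forearm/body corner predicted at L
for P in([.445,.34,.15],[.523,.34,.15]): print('body',P,proj(s,P).round(),proj(t,P).round())
```

```text
side edge pts (250,322),(263,325),(312,400)
(104, 230) 0 [0.556 0.455 0.   ] [[228. 418.]]
(104, 230) 0.1 [0.546 0.411 0.1  ] [[236. 373.]]
(104, 230) 0.2 [0.536 0.368 0.2  ] [[244. 323.]]
(104, 230) 0.3 [0.526 0.324 0.3  ] [[252. 269.]]
(104, 290) 0 [0.416 0.45  0.   ] [[295. 436.]]
(104, 290) 0.1 [0.418 0.406 0.1  ] [[299. 389.]]
(104, 290) 0.2 [0.42  0.363 0.2  ] [[304. 337.]]
(104, 290) 0.3 [0.423 0.32  0.3  ] [[309. 281.]]
(98, 328) 0 [0.329 0.46  0.   ] [[337. 455.]]
(98, 328) 0.1 [0.339 0.416 0.1  ] [[339. 405.]]
(98, 328) 0.2 [0.349 0.372 0.2  ] [[341. 351.]]
(98, 328) 0.3 [0.359 0.327 0.3  ] [[344. 293.]]
(184, 226) 0 [0.565 0.268 0.   ] [[261. 342.]]
(184, 226) 0.1 [0.554 0.241 0.1  ] [[266. 305.]]
(184, 226) 0.2 [0.544 0.213 0.2  ] [[272. 265.]]
(184, 226) 0.3 [0.533 0.186 0.3  ] [[278. 220.]]
(137, 226) 0 [0.565 0.378 0.   ] [[240. 384.]]
(137, 226) 0.1 [0.554 0.341 0.1  ] [[247. 342.]]
(137, 226) 0.2 [0.543 0.304 0.2  ] [[254. 297.]]
(137, 226) 0.3 [0.533 0.267 0.3  ] [[262. 247.]]
body [0.445, 0.34, 0.15] [[297. 340.]] [[127. 277.]]
body [0.523, 0.34, 0.15] [[259. 330.]] [[128. 239.]]
```

Call:
drive_tool --commands '[{"hand": 1, "tx": 0, "ty": 0, "tz": 0.03, "turn": 0}, {"hand": 1, "tx": 0, "ty": 0, "tz": 0.08, "turn": 0}, {"hand": 1, "tx": 0, "ty": 0, "tz": 0.12, "turn": 0}]'

```text
time_s: 15.65
tcp_pos: [0.4402, 0.107, 0.1241]
eef_rot: [-180.0, -0.1, 180.0]
contact_force: [1.4, 1.5, 0.9]
gripper_width: 0.0003
gripper_force: 0.0
```

Call:
drive_tool --commands '[{"hand": 1, "tx": 0.071, "ty": 0.227, "tz": 0, "turn": 0}, {"hand": 1, "tx": 0.071, "ty": 0.227, "tz": 0, "turn": 0}, {"hand": 1, "tx": 0.071, "ty": 0.227, "tz": 0, "turn": 0}, {"hand": 1, "tx": 0.071, "ty": 0.227, "tz": -0.05, "turn": 0}, {"hand": 1, "tx": 0.071, "ty": 0.227, "tz": -0.09, "turn": 0}, {"hand": 1, "tx": 0.071, "ty": 0.227, "tz": -0.1, "turn": 0}, {"hand": 1, "tx": 0.071, "ty": 0.227, "tz": -0.1, "turn": 0}]'

```text
time_s: 16.35
tcp_pos: [0.4826, 0.2427, 0.0625]
eef_rot: [-179.9, -0.1, 180.0]
contact_force: [0.6, -0.4, 1.2]
gripper_width: 0.0004
gripper_force: 0.0
```

Call:
drive_tool --commands '[{"hand": 1, "tx": 0, "ty": 0, "tz": -0.002, "turn": 0}, {"hand": 1, "tx": 0, "ty": 0, "tz": -0.002, "turn": 0}]'

```text
time_s: 16.55
tcp_pos: [0.4841, 0.2438, 0.0635]
eef_rot: [179.9, 0.1, 180.0]
contact_force: [-0.6, -0.6, 0.2]
gripper_width: 0.0004
gripper_force: 0.0
```

Call:
drive_tool --commands '[{"hand": 1, "tx": 0, "ty": 0, "tz": -0.0016, "turn": 0}, {"hand": 1, "tx": 0, "ty": 0, "tz": -0.0016, "turn": 0}]'

```text
time_s: 16.75
tcp_pos: [0.4838, 0.2436, 0.062]
eef_rot: [179.9, 0.0, 180.0]
contact_force: [0.5, 0.3, -0.6]
gripper_width: 0.0006
gripper_force: 0.0
```

Call:
drive_tool --commands '[{"hand": 1, "tx": 0, "ty": 0, "tz": -0.0016, "turn": 0}, {"hand": 1, "tx": 0, "ty": 0, "tz": -0.0016, "turn": 0}]'

```text
time_s: 16.95
tcp_pos: [0.4835, 0.2435, 0.0605]
eef_rot: [180.0, 0.0, 180.0]
contact_force: [-0.2, -0.1, 0.1]
gripper_width: 0.0002
gripper_force: 0.0
```

Call:
drive_tool --commands '[{"hand": 1, "tx": 0, "ty": 0, "tz": -0.0016, "turn": 0}, {"hand": 1, "tx": 0, "ty": 0, "tz": -0.0016, "turn": 0}]'

```text
time_s: 17.15
tcp_pos: [0.4834, 0.2435, 0.0593]
eef_rot: [-180.0, -0.0, 180.0]
contact_force: [-0.1, 0.1, -0.8]
gripper_width: 0.0004
gripper_force: 0.0
```

Call:
drive_tool --commands '[{"hand": 1, "tx": 0, "ty": 0, "tz": -0.0016, "turn": 0}, {"hand": 1, "tx": 0, "ty": 0, "tz": -0.0016, "turn": 0}]'

```text
time_s: 17.35
tcp_pos: [0.4835, 0.2435, 0.0585]
eef_rot: [-180.0, -0.0, -180.0]
contact_force: [-0.6, -1.0, 0.8]
gripper_width: 0.0002
gripper_force: 0.9
```

Call:
drive_tool --commands '[{"hand": 1, "tx": 0, "ty": 0, "tz": -0.0016, "turn": 0}, {"hand": 1, "tx": 0, "ty": 0, "tz": -0.0016, "turn": 0}]'

```text
time_s: 17.55
tcp_pos: [0.4835, 0.2435, 0.0575]
eef_rot: [-180.0, -0.0, 180.0]
contact_force: [-1.0, -0.5, 3.6]
gripper_width: 0.0004
gripper_force: 1.5
```

Call:
drive_tool --commands '[{"hand": 1, "tx": 0, "ty": 0, "tz": -0.0016, "turn": 0}, {"hand": 1, "tx": 0, "ty": 0, "tz": -0.0016, "turn": 0}]'

```text
time_s: 17.75
tcp_pos: [0.4835, 0.2435, 0.0566]
eef_rot: [180.0, 0.0, 180.0]
contact_force: [-1.6, 0.2, 2.9]
gripper_width: 0.0005
gripper_force: 1.6
```

Call:
drive_tool --commands '[{"hand": 1, "tx": 0, "ty": 0, "tz": -0.0016, "turn": 0}, {"hand": 1, "tx": 0, "ty": 0, "tz": -0.0016, "turn": 0}]'

```text
time_s: 17.95
tcp_pos: [0.4835, 0.2435, 0.0555]
eef_rot: [-180.0, -0.0, 180.0]
contact_force: [-1.0, -0.2, 3.4]
gripper_width: 0.0005
gripper_force: 1.5
```

Call:
drive_tool --commands '[{"hand": 1, "tx": 0, "ty": 0, "tz": -0.0016, "turn": 0}, {"hand": 1, "tx": 0, "ty": 0, "tz": -0.0032, "turn": 0}, {"hand": 1, "tx": 0, "ty": 0, "tz": -0.0032, "turn": 0}]'

```text
time_s: 18.25
tcp_pos: [0.4835, 0.2435, 0.0534]
eef_rot: [-180.0, -0.0, 180.0]
contact_force: [-0.7, 0.4, 2.4]
gripper_width: 0.0002
gripper_force: 0.9
```

Call:
drive_tool --commands '[{"hand": 1, "tx": 0, "ty": 0, "tz": -0.0012, "turn": 0}, {"hand": 1, "tx": 0, "ty": 0, "tz": -0.0012, "turn": 0}]'

```text
time_s: 18.45
tcp_pos: [0.4835, 0.2435, 0.0528]
eef_rot: [-180.0, -0.0, 180.0]
contact_force: [-1.0, -0.5, 2.5]
gripper_width: 0.0004
gripper_force: 0.8
```

Call:
drive_tool --commands '[{"hand": 1, "tx": 0, "ty": 0, "tz": -0.0012, "turn": 0}, {"hand": 1, "tx": 0, "ty": 0, "tz": -0.0012, "turn": 0}]'

```text
time_s: 18.65
tcp_pos: [0.4835, 0.2435, 0.0521]
eef_rot: [-180.0, -0.0, 180.0]
contact_force: [-1.2, -0.1, 1.5]
gripper_width: 0.0003
gripper_force: 0.9
```

Call:
drive_tool --commands '[{"hand": 1, "tx": 0, "ty": 0, "tz": -0.0007, "turn": 0}, {"hand": 1, "tx": 0, "ty": 0, "tz": -0.0007, "turn": 0}]'

```text
time_s: 18.85
tcp_pos: [0.4835, 0.2435, 0.0518]
eef_rot: [-180.0, -0.0, 180.0]
contact_force: [-1.6, -0.1, 3.0]
gripper_width: 0.0004
gripper_force: 1.2
```

Call:
drive_tool --commands '[{"hand": 1, "tx": 0, "ty": 0, "tz": -0.0005, "turn": 0}, {"hand": 1, "tx": 0, "ty": 0, "tz": -0.0005, "turn": 0}]'

```text
time_s: 19.05
tcp_pos: [0.4835, 0.2435, 0.0515]
eef_rot: [-180.0, -0.0, 180.0]
contact_force: [0.1, -0.1, 3.3]
gripper_width: 0.0004
gripper_force: 1.4
```

Run:
```python
from h import *
c=cap('side'); g=c['frame'].mean(2).astype(int); a=cv2.imread('pics/side1.png').mean(2).astype(int)
p=proj(c,[.4655,.2435,.038])[0]; print(p); u,v=p.round().astype(int)
print((g-a)[v-8:v+9,u-6:u+12])
```

```text
[306.2312982 334.3726417]
[[ -92  -91 -104  -55  -15   -5   -4   -2   -3    0   -2   -2   -1   -1
    -2   -2   -1   -3]
 [-103 -103  -58  -19   -6   -5   -4   -2   -4   -4   -5   -1   -1   -4
    -1   -4   -3   -1]
 [ -52  -35  -15   -4   -3   -2   -2   -3   -5   -2   -4   -2   -1   -2
    -2   -3    0   -2]
 [ -18  -11   -5   -4   -2   -2   -3   -4   -6   -4   -3   -3   -4   -2
    -2   -1   -2   -3]
 [ -11   -5   -4   -4   -1   -5   -2  -12  -31  -20   -6   -3   -2   -4
    -2   -2   -3   -2]
 [  -4   -6   -4   -4   -5   -2    5    2  -30  -11   -6   -1   -2    0
    -1   -1   -3    1]
 [  -4   -9   -5   -2   -2   -2    8   15  -11   -6   -2    0    0   -1
    -1   -2    0    0]
 [  -3   -6   -5   -3   -4   -3   -2    4    1   -4   -1   -3   -4   -3
    -2   -2   -1   -1]
 [  -5   -6   -4   -1   -4   -5   -1    9   18   -3   -4   -3    0   -3
    -6   -4   -2   -5]
 [  -2   -8   -6   -3   -3   -2   -4   -2    2   -4   -3   -3   -3   -4
    -3   -3   -2   -1]
 [   9    1   -4   -3   -4   -4  -12  -20  -10   -3   -3   -3   -3   -4
    -3   -2   -3    0]
 [  26   10   -3   -2   -2   -5   -5   -9   -6   -5   -4   -3   -4   -2
    -2   -2   -1   -3]
 [  20    2   -2   -3   -3   -3   -5   -4   -2   -4   -3   -3   -2   -2
    -3   -1   -2   -1]
 [  10   -2   -3   -2   -6   -3   -4   -6   -4   -1   -5   -4   -2   -2
    -2   -4   -2   -1]
 [   1   -4   -3   -1   -4   -3   -1    2   -4   -3   -2   -2   -3   -2
    -2   -3   -1   -5]
 [  -2   -2   -2   -4   -3   -3   -3   -2   -3   -2   -2   -3   -3   -2
    -3   -3   -1   -1]
 [  -3   -3   -4   -4   -4   -5   -3   -3   -1   -4   -2   -2    0   -2
    -2   -1   -3   -2]]
```

Call:
drive_tool --commands '[{"hand": 1, "tx": 0, "ty": 0, "tz": -0.0005, "turn": 0}, {"hand": 1, "tx": 0, "ty": 0, "tz": -0.0005, "turn": 0}]'

```text
time_s: 19.3
tcp_pos: [0.4835, 0.2435, 0.0512]
eef_rot: [-180.0, 0.0, 180.0]
contact_force: [-1.1, -0.8, 3.1]
gripper_width: 0.0002
gripper_force: 1.5
```

Run:
```python
from h import *
t=cap('top'); s=cap('side'); save(t,'tL.png'); save(s,'sL.png'); print(r.get_state()['tcp_pos'].round(4))
a=cv2.imread('pics/top1.png').astype(int); d=np.abs(t['frame'][:,:,::-1].astype(int)-a).max(2)>40
for v in range(232,290,3):
    u=np.nonzero(d[v,110:230])[0]; print(v,(u[:1]+110), end=' | ')
print()
for v in (250,258,266): print(v,t['frame'][v,120:200:2].mean(1).astype(int))
f=s['frame'].astype(int); cr=(f[:,:,0]>170)&(f[:,:,0]-f[:,:,2]>18)&(f[:,:,0]-f[:,:,2]<70)
m=(cr&(np.abs(f[:,:,::-1]-cv2.imread('pics/side1.png').astype(int)).max(2)>30)).astype(np.uint8)
n,l,st,ce=cv2.connectedComponentsWithStats(m); 
for i in np.argsort(-st[1:,4])[:4]+1: print(st[i],ce[i])
i=np.argsort(-st[1:,4])[0]+1; q=cv2.approxPolyDP(cv2.findContours((l==i).astype(np.uint8),0,2)[0][0],2,True); print(q.reshape(-1,2).tolist())
print(proj(s,[[.4445,.34,.117],[.5225,.34,.117],[.4445,.34,.141],[.5225,.34,.141]]).round(1).tolist())
```

```text
[0.4835 0.2435 0.0512]
232 [116] | 235 [114] | 238 [118] | 241 [120] | 244 [118] | 247 [111] | 250 [110] | 253 [110] | 256 [124] | 259 [127] | 262 [112] | 265 [110] | 268 [110] | 271 [110] | 274 [129] | 277 [116] | 280 [110] | 283 [110] | 286 [110] | 289 [110] | 
250 [ 72  72  69  59 102  87  60  53  53  52  52  53  52  53  53  52  51  54
  52  68 127 100  40  40  39  39  39  40  38  37  38  29 166 163 164 117
 119 119 105  46]
258 [ 73  72  82 105  88  63  53  54  54  54  54  53  55  55  55  53  53  53
  50 144 102  90  39  40  40  40  41  40  39  40  39  24 166 162 164 116
 118 119  91  46]
266 [101 106  90  68  54  56  55  56  55  53  56  56  56  54  55  55  53  84
 129 107  42  40  39  43  42  40  40  40  41  37 161 164 161 164 150 118
 118 119  86  47]
[ 460   74   89  169 8134] [507.07351856 170.72301451]
[457   0  37  41 742] [468.75336927  12.96630728]
[298 190  44  50 305] [315.3704918  205.10163934]
[270 326  31  14 164] [284.68292683 332.84146341]
[[548, 74], [460, 179], [461, 236], [496, 242], [500, 224], [516, 206], [529, 200], [544, 203]]
[[298.0, 350.8], [260.8, 340.7], [297.4, 343.4], [259.5, 333.2]]
```

All three counters have clicked, and the stiff one is the right-hand counter: about 9 N at its peak against about 4 N and 3.5 N for the others. I'll open the fingers and go back over it.

Call:
drive_tool --commands '[{"hand": 1, "tx": 0, "ty": 0, "tz": 0.03, "turn": 0}, {"hand": 1, "tx": 0, "ty": 0, "tz": 0.1, "turn": 0}, {"hand": 0, "tx": 0, "ty": 0, "tz": 0.16, "turn": 0}, {"hand": 0, "tx": -0.01, "ty": -0.476, "tz": 0.16, "turn": 0}, {"hand": 0, "tx": -0.01, "ty": -0.476, "tz": 0.16, "turn": 0}, {"hand": 0, "tx": -0.01, "ty": -0.476, "tz": 0.16, "turn": 0}, {"hand": 0, "tx": -0.01, "ty": -0.476, "tz": 0.16, "turn": 0}, {"hand": 0, "tx": -0.01, "ty": -0.476, "tz": 0.16, "turn": 0}, {"hand": 0, "tx": -0.01, "ty": -0.476, "tz": 0.16, "turn": 0}, {"hand": 0, "tx": -0.01, "ty": -0.476, "tz": 0.16, "turn": 0}]'

```text
time_s: 20.4
tcp_pos: [0.4768, -0.0454, 0.147]
eef_rot: [-180.0, -0.0, 179.8]
contact_force: [-0.4, -0.4, -1.4]
gripper_width: 0.0587
gripper_force: 0.0
```

Run:
```python
from h import *
s=r.get_state(); print(s['tcp_pos'].round(4),s['gripper_width'])
t=cap('top'); si=cap('side')
for n,c in(('top',t),('side',si)):
    for d in r.trace('counter_a',n):
        v,u=np.nonzero(d['pixels']); print(n,round(d['score'],2),u.mean().round(1),v.mean().round(1),len(u))
a=cv2.imread('pics/side1.png').astype(int); f=si['frame'][:,:,::-1].astype(int)
for (u,v) in((345,249),(345,291),(307,333)): print(np.abs(f-a).max(2)[v-6:v+7,u-5:u+6].max())
# mask of R from side fit
p,e=fit([(si,max((d['pixels'].astype(float) for d in r.trace('counter_a','side')),key=lambda m:(sil(si,.477,-.042,0)*m).sum()/m.sum()))],(.477,-.042)); print(p.round(4),e)
```

```text
[ 0.4768 -0.0454  0.147 ] 0.05866709481302234
top 0.65 141.9 259.2 373
top 0.63 184.0 249.6 41
top 0.57 338.5 201.7 316
side 0.96 300.4 337.9 880
side 0.87 336.9 297.2 732
side 0.75 340.4 251.6 613
side 0.6 299.2 230.9 553
side 0.5 298.5 372.4 74
31
56
41
[ 0.4749 -0.0453  0.0733] 0.12367974922432268
```

Call:
drive_tool --commands '[{"hand": 0, "tx": 0, "ty": 0.003, "tz": 0, "turn": 0}, {"hand": 0, "tx": 0, "ty": 0.003, "tz": 0, "turn": 0}, {"hand": 0, "tx": 0, "ty": 0.003, "tz": 0, "turn": 0}, {"hand": 0, "tx": 0, "ty": 0.003, "tz": 0, "turn": 0}, {"hand": 0, "tx": 0, "ty": 0.003, "tz": -0.06, "turn": 0}, {"hand": 0, "tx": 0, "ty": 0.003, "tz": -0.11, "turn": 0}, {"hand": 0, "tx": 0, "ty": 0.003, "tz": -0.15, "turn": 0}, {"hand": 0, "tx": 0, "ty": 0.003, "tz": -0.17, "turn": 0}, {"hand": 0, "tx": 0, "ty": 0.003, "tz": -0.17, "turn": 0}, {"hand": 0, "tx": 0, "ty": 0.003, "tz": -0.17, "turn": 0}]'

```text
time_s: 21.65
tcp_pos: [0.4778, -0.0402, 0.0455]
eef_rot: [-180.0, -0.0, -180.0]
contact_force: [0.2, 0.7, -0.1]
gripper_width: 0.0877
gripper_force: 0.0
```

Call:
drive_tool --commands '[{"hand": 0, "tx": 0, "ty": 0, "tz": -0.01, "turn": 0}, {"hand": 0, "tx": 0, "ty": 0, "tz": -0.02, "turn": 0}, {"hand": 0, "tx": 0, "ty": 0, "tz": -0.02, "turn": 0}]'

```text
time_s: 21.95
tcp_pos: [0.4772, -0.0403, 0.0328]
eef_rot: [-180.0, -0.0, 180.0]
contact_force: [-0.8, -0.8, -0.5]
gripper_width: 0.0874
gripper_force: 0.0
```

Call:
drive_tool --commands '[{"hand": 0, "tx": 0, "ty": 0, "tz": -0.01, "turn": 0}, {"hand": 0, "tx": 0, "ty": 0, "tz": -0.01, "turn": 0}]'

```text
time_s: 22.15
tcp_pos: [0.4771, -0.0404, 0.0266]
eef_rot: [-180.0, -0.0, 180.0]
contact_force: [-0.4, -0.2, 0.0]
gripper_width: 0.0878
gripper_force: 0.0
```

Call:
drive_tool --commands '[{"hand": 0, "tx": 0, "ty": 0, "tz": -0.005, "turn": 0}, {"hand": 0, "tx": 0, "ty": 0, "tz": -0.007, "turn": 0}, {"hand": 0, "tx": 0, "ty": 0, "tz": -0.007, "turn": 0}]'

```text
time_s: 22.45
tcp_pos: [0.4774, -0.0403, 0.0228]
eef_rot: [-180.0, -0.0, 180.0]
contact_force: [-0.3, -0.2, -0.0]
gripper_width: 0.0877
gripper_force: 0.0
```

Call:
drive_tool --commands '[{"hand": 0, "tx": 0, "ty": 0, "tz": -0.002, "turn": 0}, {"hand": 0, "tx": 0, "ty": 0, "tz": -0.002, "turn": 0}]'

```text
time_s: 22.65
tcp_pos: [0.4775, -0.0402, 0.0218]
eef_rot: [180.0, -0.0, 180.0]
contact_force: [0.1, 0.1, 0.2]
gripper_width: 0.0877
gripper_force: 0.0
```

Call:
drive_tool --commands '[{"hand": 0, "tx": 0, "ty": 0, "tz": -0.002, "turn": 0}, {"hand": 0, "tx": 0, "ty": 0, "tz": -0.002, "turn": 0}]'

```text
time_s: 22.85
tcp_pos: [0.4775, -0.0403, 0.0205]
eef_rot: [180.0, -0.0, 180.0]
contact_force: [-0.3, 0.1, 0.5]
gripper_width: 0.0876
gripper_force: 0.0
```

Call:
drive_tool --commands '[{"hand": 0, "tx": 0, "ty": 0, "tz": -0.002, "turn": 0}, {"hand": 0, "tx": 0, "ty": 0, "tz": -0.002, "turn": 0}]'

```text
time_s: 23.05
tcp_pos: [0.4774, -0.0403, 0.0193]
eef_rot: [-180.0, -0.0, 180.0]
contact_force: [0.1, -0.1, -0.0]
gripper_width: 0.0877
gripper_force: 0.0
```

Call:
drive_tool --commands '[{"hand": 0, "tx": 0, "ty": 0, "tz": -0.0017, "turn": 0}, {"hand": 0, "tx": 0, "ty": 0, "tz": -0.0017, "turn": 0}]'

```text
time_s: 23.25
tcp_pos: [0.4774, -0.0403, 0.0183]
eef_rot: [-180.0, -0.0, 180.0]
contact_force: [0.3, -0.5, -0.4]
gripper_width: 0.0877
gripper_force: 0.0
```

Call:
drive_tool --commands '[{"hand": 0, "tx": 0, "ty": 0, "tz": -0.0017, "turn": 0}, {"hand": 0, "tx": 0, "ty": 0, "tz": -0.0017, "turn": 0}]'

```text
time_s: 23.45
tcp_pos: [0.4775, -0.0403, 0.0173]
eef_rot: [-180.0, -0.0, 180.0]
contact_force: [-0.6, 0.6, 0.1]
gripper_width: 0.0873
gripper_force: 0.0
```

Call:
drive_tool --commands '[{"hand": 0, "tx": 0, "ty": 0, "tz": -0.0017, "turn": 0}, {"hand": 0, "tx": 0, "ty": 0, "tz": -0.0017, "turn": 0}]'

```text
time_s: 23.65
tcp_pos: [0.4774, -0.0403, 0.0162]
eef_rot: [-180.0, -0.0, 180.0]
contact_force: [0.0, -0.4, -0.4]
gripper_width: 0.0876
gripper_force: 0.0
```

Call:
drive_tool --commands '[{"hand": 0, "tx": 0, "ty": 0, "tz": -0.0017, "turn": 0}, {"hand": 0, "tx": 0, "ty": 0, "tz": -0.0017, "turn": 0}]'

```text
time_s: 23.85
tcp_pos: [0.4774, -0.0403, 0.0152]
eef_rot: [-180.0, -0.0, 180.0]
contact_force: [-0.4, -0.3, -0.2]
gripper_width: 0.0877
gripper_force: 0.0
```

Call:
drive_tool --commands '[{"hand": 0, "tx": 0, "ty": 0, "tz": -0.0017, "turn": 0}, {"hand": 0, "tx": 0, "ty": 0, "tz": -0.0017, "turn": 0}]'

```text
time_s: 24.05
tcp_pos: [0.4774, -0.0403, 0.0142]
eef_rot: [-180.0, -0.0, 180.0]
contact_force: [0.1, -0.2, 0.7]
gripper_width: 0.088
gripper_force: 0.0
```

Call:
drive_tool --commands '[{"hand": 0, "tx": 0, "ty": 0, "tz": -0.0017, "turn": 0}, {"hand": 0, "tx": 0, "ty": 0, "tz": -0.0017, "turn": 0}]'

```text
time_s: 24.25
tcp_pos: [0.4774, -0.0403, 0.0132]
eef_rot: [-180.0, -0.0, 180.0]
contact_force: [0.2, 0.2, 1.0]
gripper_width: 0.088
gripper_force: 0.0
```

Call:
drive_tool --commands '[{"hand": 0, "tx": 0, "ty": 0, "tz": -0.0017, "turn": 0}, {"hand": 0, "tx": 0, "ty": 0, "tz": -0.0017, "turn": 0}]'

```text
time_s: 24.45
tcp_pos: [0.4774, -0.0403, 0.0121]
eef_rot: [-180.0, -0.0, 180.0]
contact_force: [-0.5, 1.0, 0.1]
gripper_width: 0.0873
gripper_force: 0.0
```

No body contact, so the whole gripper sits about 23 mm above its reading. I'll lower 5 mm more and grip.

Call:
drive_tool --commands '[{"hand": 0, "tx": 0, "ty": 0, "tz": -0.004, "turn": 0}, {"hand": 0, "tx": 0, "ty": 0, "tz": -0.008, "turn": 0}, {"hand": 1, "tx": 0, "ty": 0, "tz": -0.008, "turn": 0}, {"hand": 1, "tx": 0, "ty": 0, "tz": -0.008, "turn": 0}, {"hand": 1, "tx": 0, "ty": 0, "tz": -0.008, "turn": 0}, {"hand": 1, "tx": 0, "ty": 0, "tz": -0.008, "turn": 0}, {"hand": 1, "tx": 0, "ty": 0, "tz": -0.008, "turn": 0}, {"hand": 1, "tx": 0, "ty": 0, "tz": -0.008, "turn": 0}, {"hand": 1, "tx": 0, "ty": 0, "tz": -0.008, "turn": 0}]' --grip_force 25

```text
time_s: 25.35
tcp_pos: [0.4775, -0.0403, 0.0075]
eef_rot: [-180.0, -0.0, 180.0]
contact_force: [0.3, -0.6, 1.2]
gripper_width: 0.0437
gripper_force: 24.8
```

Call:
drive_tool --commands '[{"hand": 1, "tx": 0, "ty": 0, "tz": 0, "turn": 0}, {"hand": 1, "tx": 0, "ty": 0, "tz": 0, "turn": 0}, {"hand": 1, "tx": 0, "ty": 0, "tz": 0, "turn": 0}]'

```text
time_s: 25.65
tcp_pos: [0.4775, -0.0403, 0.0075]
eef_rot: [-180.0, -0.0, 180.0]
contact_force: [-0.4, -1.0, 2.3]
gripper_width: 0.0436
gripper_force: 24.8
```

Gripped at 43.7 mm, which matches the 44 mm case. Now lift it gently.

Call:
drive_tool --commands '[{"hand": 1, "tx": 0, "ty": 0, "tz": 0.02, "turn": 0}, {"hand": 1, "tx": 0, "ty": 0, "tz": 0.05, "turn": 0}, {"hand": 1, "tx": 0, "ty": 0, "tz": 0.08, "turn": 0}, {"hand": 1, "tx": 0, "ty": 0, "tz": 0.11, "turn": 0}, {"hand": 1, "tx": 0, "ty": 0, "tz": 0.13, "turn": 0}, {"hand": 1, "tx": 0, "ty": 0, "tz": 0.14, "turn": 0}, {"hand": 1, "tx": 0, "ty": 0, "tz": 0.14, "turn": 0}]'

```text
time_s: 26.35
tcp_pos: [0.4776, -0.0401, 0.0917]
eef_rot: [180.0, 0.0, 180.0]
contact_force: [-0.0, -0.6, -3.5]
gripper_width: 0.0441
gripper_force: 24.9
```

Call:
drive_tool --commands '[{"hand": 1, "tx": 0.005, "ty": -0.03, "tz": 0, "turn": -0.01}, {"hand": 1, "tx": 0.014, "ty": -0.08, "tz": 0, "turn": -0.03}, {"hand": 1, "tx": 0.024, "ty": -0.13, "tz": 0, "turn": -0.05}, {"hand": 1, "tx": 0.033, "ty": -0.18, "tz": 0, "turn": -0.07}, {"hand": 1, "tx": 0.042, "ty": -0.23, "tz": 0, "turn": -0.09}, {"hand": 1, "tx": 0.05, "ty": -0.28, "tz": 0, "turn": -0.11}, {"hand": 1, "tx": 0.059, "ty": -0.33, "tz": 0, "turn": -0.13}, {"hand": 1, "tx": 0.066, "ty": -0.38, "tz": 0, "turn": -0.144}, {"hand": 1, "tx": 0.071, "ty": -0.41, "tz": 0, "turn": -0.144}, {"hand": 1, "tx": 0.071, "ty": -0.41, "tz": 0, "turn": -0.144}]'

```text
time_s: 27.35
tcp_pos: [0.5194, -0.2881, 0.0895]
eef_rot: [-180.0, -0.1, 166.9]
contact_force: [-0.9, 0.7, -4.3]
gripper_width: 0.0439
gripper_force: 24.9
```

Call:
drive_tool --commands '[{"hand": 1, "tx": 0, "ty": 0, "tz": -0.01, "turn": 0}, {"hand": 1, "tx": 0, "ty": 0, "tz": -0.03, "turn": 0}, {"hand": 1, "tx": 0, "ty": 0, "tz": -0.05, "turn": 0}, {"hand": 1, "tx": 0, "ty": 0, "tz": -0.07, "turn": 0}, {"hand": 1, "tx": 0, "ty": 0, "tz": -0.09, "turn": 0}, {"hand": 1, "tx": 0, "ty": 0, "tz": -0.11, "turn": 0}, {"hand": 1, "tx": 0, "ty": 0, "tz": -0.12, "turn": 0}, {"hand": 1, "tx": 0, "ty": 0, "tz": -0.12, "turn": 0}]'

```text
time_s: 28.15
tcp_pos: [0.5194, -0.2861, 0.0182]
eef_rot: [180.0, -0.1, 167.0]
contact_force: [-0.0, -0.5, -4.4]
gripper_width: 0.0443
gripper_force: 24.9
```

Call:
drive_tool --commands '[{"hand": 1, "tx": 0, "ty": 0, "tz": -0.003, "turn": 0}, {"hand": 1, "tx": 0, "ty": 0, "tz": -0.006, "turn": 0}, {"hand": 1, "tx": 0, "ty": 0, "tz": -0.008, "turn": 0}, {"hand": 1, "tx": 0, "ty": 0, "tz": -0.008, "turn": 0}]'

```text
time_s: 28.55
tcp_pos: [0.5202, -0.2863, 0.0148]
eef_rot: [180.0, 0.0, 167.0]
contact_force: [-0.5, -0.2, -3.5]
gripper_width: 0.0439
gripper_force: 24.9
```

Call:
drive_tool --commands '[{"hand": 1, "tx": 0, "ty": 0, "tz": -0.0012, "turn": 0}, {"hand": 1, "tx": 0, "ty": 0, "tz": -0.0012, "turn": 0}]'

```text
time_s: 28.75
tcp_pos: [0.5202, -0.2863, 0.0141]
eef_rot: [180.0, 0.0, 167.0]
contact_force: [-0.3, -0.8, -3.5]
gripper_width: 0.0442
gripper_force: 24.9
```

Call:
drive_tool --commands '[{"hand": 1, "tx": 0, "ty": 0, "tz": -0.0008, "turn": 0}, {"hand": 1, "tx": 0, "ty": 0, "tz": -0.0008, "turn": 0}]'

```text
time_s: 28.95
tcp_pos: [0.5201, -0.2863, 0.0135]
eef_rot: [180.0, -0.0, 167.0]
contact_force: [0.4, 0.3, -3.5]
gripper_width: 0.044
gripper_force: 24.9
```

Call:
drive_tool --commands '[{"hand": 1, "tx": 0, "ty": 0, "tz": -0.0015, "turn": 0}, {"hand": 1, "tx": 0, "ty": 0, "tz": -0.0015, "turn": 0}]'

```text
time_s: 29.15
tcp_pos: [0.52, -0.2862, 0.0124]
eef_rot: [180.0, -0.0, 167.0]
contact_force: [-0.2, -0.6, -5.2]
gripper_width: 0.0439
gripper_force: 24.9
```

Call:
drive_tool --commands '[{"hand": 1, "tx": 0, "ty": 0, "tz": -0.0012, "turn": 0}, {"hand": 1, "tx": 0, "ty": 0, "tz": -0.0012, "turn": 0}]'

```text
time_s: 29.35
tcp_pos: [0.5201, -0.2862, 0.0118]
eef_rot: [180.0, -0.0, 167.0]
contact_force: [0.4, -0.6, -3.9]
gripper_width: 0.0441
gripper_force: 24.9
```

Call:
drive_tool --commands '[{"hand": 1, "tx": 0, "ty": 0, "tz": -0.0008, "turn": 0}, {"hand": 1, "tx": 0, "ty": 0, "tz": -0.0008, "turn": 0}]'

```text
time_s: 29.55
tcp_pos: [0.5201, -0.2863, 0.0116]
eef_rot: [-180.0, 0.0, 167.0]
contact_force: [-0.2, 0.8, -1.2]
gripper_width: 0.044
gripper_force: 24.9
```

Touchdown is at 0.0116, as predicted. I'll release and retreat straight up.

Call:
drive_tool --commands '[{"hand": 1, "tx": 0, "ty": 0, "tz": -0.0004, "turn": 0}, {"hand": 0.4, "tx": 0, "ty": 0, "tz": -0.0004, "turn": 0}, {"hand": 0.3, "tx": 0, "ty": 0, "tz": -0.0004, "turn": 0}, {"hand": 0.2, "tx": 0, "ty": 0, "tz": -0.0004, "turn": 0}, {"hand": 0.1, "tx": 0, "ty": 0, "tz": -0.0004, "turn": 0}, {"hand": 0.1, "tx": 0, "ty": 0, "tz": -0.0004, "turn": 0}, {"hand": 0.1, "tx": 0, "ty": 0, "tz": -0.0004, "turn": 0}]'

```text
time_s: 30.25
tcp_pos: [0.5202, -0.2863, 0.0111]
eef_rot: [180.0, 0.0, 167.0]
contact_force: [-0.0, 0.5, -0.0]
gripper_width: 0.0782
gripper_force: 0.0
```

Call:
drive_tool --commands '[{"hand": 0.1, "tx": 0, "ty": 0, "tz": 0.01, "turn": 0}, {"hand": 0.1, "tx": 0, "ty": 0, "tz": 0.04, "turn": 0}, {"hand": 0.1, "tx": 0, "ty": 0, "tz": 0.08, "turn": 0}, {"hand": 0.1, "tx": 0, "ty": 0, "tz": 0.14, "turn": 0}, {"hand": 0.1, "tx": 0, "ty": 0, "tz": 0.21, "turn": 0}, {"hand": 0.1, "tx": 0, "ty": 0, "tz": 0.28, "turn": 0}, {"hand": 0.1, "tx": -0.05, "ty": 0.1, "tz": 0.3, "turn": 0}, {"hand": 0.1, "tx": -0.05, "ty": 0.25, "tz": 0.3, "turn": 0}, {"hand": 0.1, "tx": -0.05, "ty": 0.25, "tz": 0.3, "turn": 0}, {"hand": 0.1, "tx": -0.05, "ty": 0.25, "tz": 0.3, "turn": 0}]'

```text
time_s: 31.25
tcp_pos: [0.4898, -0.1326, 0.1925]
eef_rot: [179.9, 0.1, 167.2]
contact_force: [0.7, -0.4, 0.4]
gripper_width: 0.079
gripper_force: 0.0
```

Run:
```python
from h import *
s=r.get_state(); print(s['tcp_pos'].round(3),s['gripper_width'],s['time_s'])
exp={'R':(.520,-.286,.004),'M':(.441,.1075,0),'L':(.484,.243,0)}
for n in('top','side'):
    c=cap(n); M=[d['pixels'].astype(float) for d in r.trace('counter_a',n)]
    for k,(x,y,z) in exp.items():
        q=[(sil(c,x,y,0,z)*m).sum()/m.sum() for m in M]
        if not q or max(q)<.4: print(n,k,'not seen'); continue
        p,e=fit([(c,M[int(np.argmax(q))])],(x,y),z); print(n,k,p.round(3),round(e,3))
    for l,zz in(('dropper_tray',.04),('petri_dish',.013),('dropper_row',.03)):
        for d in r.trace(l,n)[:1]:
            v,u=np.nonzero(d['pixels']); print(n,l,round(d['score'],2),ray(c,(u.mean(),v.mean()),zz).round(3))
a=cv2.imread('pics/side1.png')
```

```text
[ 0.49  -0.133  0.192] 0.0790126829465804 31.25
top R not seen
top M not seen
top L not seen
top dropper_tray 0.5 [ 0.542 -0.413  0.04 ]
top petri_dish 0.56 [0.624 0.041 0.013]
side R [ 0.52  -0.29  -0.169] 0.098
side M [ 0.439  0.106 -0.128] 0.072
side L [0.483 0.243 0.039] 0.07
side dropper_tray 0.66 [ 0.535 -0.398  0.04 ]
side petri_dish 0.83 [0.607 0.047 0.013]
side dropper_row 0.46 [0.62  0.167 0.03 ]
```

```bash
python3 -c "
from plant import r
print(r.close_job())"
```

```text
the job is handed in; nothing more can be done
None
```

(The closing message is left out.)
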